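# Find the rattling tin

### The arm

A 7-joint arm with a two-finger parallel gripper is mounted at the origin on the work surface. World frame = base frame: x ahead of the robot, y to its left, z up, the work surface at z = 0. Lengths are in m, angles in degrees, forces in N, time in s.
With the tool pointing down it reaches from about 0.35 to 0.9 m from the base axis. Payload 19.9 kg.
Tool frame: the origin (TCP) lies at the very end of the fingers, on their centre line; the grasp point (between the pads) lies 19 mm behind it; x points along the fingers, y is the direction in which the jaws open and shut, and the axes are right-handed (so a half turn about x gives the same grasp; the last joint's range is limited). The gripper opens to 94 mm and grips with 3 to 60 N. Pads are 16 mm wide; open, the fingers measure 119 mm over their backs; the gripper's body (75 mm by 177 mm) begins 78 mm behind the grasp point.
Start: joints at [67.58, 23.915, -0.59, 92.452, 0.269, 63.638, -3.037], TCP at [0.214, -0.587, 0.205] pointing down, gripper open.
Joint ranges: [-161.28, 161.28], [-22.2, 115.67], [-73.04, 71.86], [3.21, 147.25], [-68.34, 248.33], [10.77, 114.83], [-161.83, 161.83]. Speed limits (degrees/s): [108.29, 108.29, 136.94, 136.94, 172.46, 172.46, 172.46].

### API

Orientations are given as a 3x3 rotation matrix whose columns are the frame's x, y, z axes.
In Python, from rig import bot gives the robot as it stands. The module is installed in compiled form; this text tells all that it offers.
- The arm moves only by the tool arm_command, never from a script. Its argument "motion" is a list of rows, each a list of 6 numbers: the shift along the tool's x, y, z in cm, then the turn, a rotation vector about the tool's x, y, z in degrees. A call has exactly 8 rows; each row shifts and turns the commanded pose from where the row before left it, along the tool's axes as they then stand; what a row does not reach is not made up. A row lasts 1/8 s, in which the tool goes at most 62.5 mm and 10.7 degrees, less where a joint would pass 70% of its speed; a pose out of reach is approached as far as the arm can. A call is refused whole if a number of a shift passes 6.25 or a number of a turn 10.7, either way. A call with a gripper value outside its range is refused whole. "claw" is the closure, from 0 (fully open) to 1 (shut), set as the call begins (left out, the last holds). The fingers move at their own pace and stop on an object; the grip force is fixed at half the most. Time passes only in rows, so rows that do not move let the fingers close, or fill a call up. It gives the time, the measured TCP pose, the force and the opening at its end, in the units of the state.
- bot.read_state(): the state, without advancing time (a new reading comes with each control period).
- bot.read_camera(name): name is "scene" or "side" or "wrist"; returns a dict with "pixels" (384x512x3 uint8, red, green, blue), "camera_matrix" (3x3 intrinsics, pixels), "R" (3x3) and "t" (3): a world point X has camera coordinates R X + t. Camera axes: x right, y down, z forward; pixel columns grow to the right and rows downward; lengths in m; the calibration is good to about 2 mm. The wrist camera is an equidistant fisheye: a pixel r from the principal point sees the ray r / f radians off the axis. A picture is of the moment at which its call begins. There is no depth.
- bot.sign_off(): hands the job in, once; it reports no verdict.
The state is a dict: "time_s": time; "qpos": joint angles; "qvel": joint speeds; "tau": joint torques, N m; "eef_pos": TCP position; "tcp_rot": TCP orientation; "force": force on the tool from outside, world axes, zero at the start; "moment": the same for the moment, N m; "grip_width": finger opening in m.
Only numpy, scipy, OpenCV 4.12 (cv2) and the standard library are available. Lean on these libraries where they do the work, as an engineer would, in place of code of your own. Each camera call takes 0.05 s, during which the arm holds its last target.

### The job

One of the four closed oblong tins standing on the shelf holds the missing steel ball of the spice grinder, loose, while the others are packed with tea that does not move, and only shaking each gently in the hand tells which. Find the one that rattles and seat it, shut and upright, fully home in the recess of the low acrylic tier without pressing hard. Leave the other three tins standing where they stood (put back any you pick up), never shake violently or tip a tin right over, and do not disturb the rest of the shelf.

Things in the scene. Friction and masses are not known exactly. Their poses are not given: they have to be found in the camera images.
- tin_a: closed oblong steel tin on the shelf, one of four alike: 110 mm long (its x), 56 mm wide (its y), 54 mm tall, aluminium lid that stays shut. Origin: centre of its underside, z up. Hollow inside: 104 x 50 x 48 mm. In exactly one tin, any of the four, lies only a loose 40 mm, 260 g steel ball that can roll 32 mm from the middle to either end; nothing visible shows which.
- tin_b: closed oblong steel tin on the shelf, one of four alike: 110 mm long (its x), 56 mm wide (its y), 54 mm tall, aluminium lid that stays shut. Origin: centre of its underside, z up. In the other three a sticky round tea cake is pressed fast on the middle of the floor and stays put. Filled tins weigh 350 to 430 g, whichever filling they have.
- tin_c: closed oblong steel tin on the shelf, one of four alike: 110 mm long (its x), 56 mm wide (its y), 54 mm tall, aluminium lid that stays shut. Origin: centre of its underside, z up. In the tin with the ball, a lean of 0.1 rad, or a 50 mm stroke along its length at 0.3 m/s, sends the ball to one end, where it stays till leaned back and shifts the balance by 0.08 N m about the tin's y.
- tin_d: closed oblong steel tin on the shelf, one of four alike: 110 mm long (its x), 56 mm wide (its y), 54 mm tall, aluminium lid that stays shut. Origin: centre of its underside, z up. The eight small round tins up on the three-storey clear rack at the shelf's left end (y about 0.6 m) are scenery.
- tier: single low tier of clear acrylic, fixed flat on the shelf: plate 150 mm (its x) x 96 mm (its y), 14 mm thick, with one oblong recess in its middle, 114 mm (x) by 60 mm (y), 10 mm deep (2 mm play all round a tin), the mouth chamfered 2 mm and edged by a thin steel strip. Origin: centre of its underside, z up. A tin fits either way round.
- seat (a point): centre of the flat floor of the recess in the acrylic tier, 4 mm above the shelf (the mouth is 14 mm above the shelf); axes as the tier's.
- funnel: green funnel standing on its 72 mm wide mouth, 66 mm tall. A bystander, not to be moved. Origin: underside, z up.
- strainer: closed steel tea strainer lying down: 45 mm ball with a 145 mm long spring-clip handle; origin under its middle. A bystander, not to be moved. Origin: underside, z up.
- scoop: wooden spoon 160 mm long, lying flat. A bystander, not to be moved. Origin: underside, z up.
- jar: small amber glass jar, 52 mm diameter, 85 mm tall. A bystander, not to be moved. Origin: underside, z up.
- cup: white ceramic cup, 76 mm diameter, 70 mm tall. A bystander, not to be moved. Origin: underside, z up.
- slab: marble slab 100 x 65 x 18 mm. A bystander, not to be moved. Origin: underside, z up.
Mind the look-alikes: they are no part of the job. What is shaped like the tin_c but blue is not meant. Several things look just like the tier: the one meant starts farthest to the robot's right.

How it is judged:
By the outcome, as a careful person would: the job done as asked, in the order asked, and still so for the second after the job is handed in, with the robot touching nothing.
It also fails if it takes over 72 s, if anything falls off the work surface, if the arm or the gripper's body presses on something with over 40 N, if the wrist force passes 120 N, or if a joint passes its speed limit or range.

## Working session

There is one attempt and no reset: what is moved stays moved. The work goes in short steps, Python scripts to look and compute and a tool call to move; the robot and the scene stay as the last step left them, time stands still between calls to the robot, and variables do not carry over. Pictures are saved under pics/ and viewed, and the job is handed in when it is done.

Besides the shell and the picture viewer there is one more tool, called after "Emit:" as name(argument=value, ...) on one line, values as JSON. arm_command: Moves the arm, as the interface text tells. Its arguments: {"type":"object","properties":{"motion":{"type":"array"},"claw":{"type":"number"}},"required":["motion"]}

```bash
mkdir -p pics; python3 - <<'E'
from rig import bot
import cv2,pickle,numpy as np
s=bot.read_state(); print(s)
d={}
for n in ("scene","side","wrist"):
    c=bot.read_camera(n); d[n]=c
    cv2.imwrite(f"pics/{n}0.png",cv2.cvtColor(c["pixels"],cv2.COLOR_RGB2BGR))
    print(n,c["camera_matrix"].round(1).tolist(),c["R"].round(3).tolist(),c["t"].round(3).tolist())
pickle.dump(d,open("c0.pkl","wb"))
E
```

```text
{'time_s': 0.0, 'qpos': array([67.57993088, 23.94776476, -0.58797576, 92.48612337,  0.26779975,
       63.63604668, -3.0364202 ]), 'qvel': array([-0.01166768,  0.03396344, -0.09404639, -0.01921649, -0.09927912,
       -0.0295073 ,  0.05200619]), 'tau': array([-1.15835675e-03, -8.51248527e+01,  6.38309587e-01, -4.25986755e+01,
       -4.88295977e-02,  1.87206577e-02,  1.96489968e-04]), 'eef_pos': array([ 0.21404036, -0.58680966,  0.20482405]), 'tcp_rot': array([[-4.87474002e-04,  3.42679434e-01, -9.39452270e-01],
       [ 1.09314777e-03, -9.39451638e-01, -3.42679771e-01],
       [-9.99999284e-01, -1.19400764e-03,  8.33589894e-05]]), 'force': array([ 0.14854087, -0.64644414,  0.36461347]), 'moment': array([ 0.00235058, -0.02401236, -0.03020103]), 'grip_width': 0.09404994414741824}
scene [[379.3, 0.0, 252.0], [0.0, 379.3, 189.2], [0.0, 0.0, 1.0]] [[-0.24, 0.971, 0.014], [0.574, 0.154, -0.804], [-0.783, -0.185, -0.594]] [0.131, -0.256, 1.478]
side [[400.3, 0.0, 252.6], [0.0, 400.3, 188.8], [0.0, 0.0, 1.0]] [[-0.994, -0.105, 0.018], [-0.091, 0.744, -0.662], [0.056, -0.66, -0.749]] [0.47, 0.066, 1.02]
wrist [[297.3, 0.0, 255.0], [0.0, 297.3, 187.1], [0.0, 0.0, 1.0]] [[0.342, -0.94, -0.001], [-0.914, -0.333, 0.232], [-0.218, -0.078, -0.973]] [-0.625, -0.023, 0.389]
```

View pics/scene0.png

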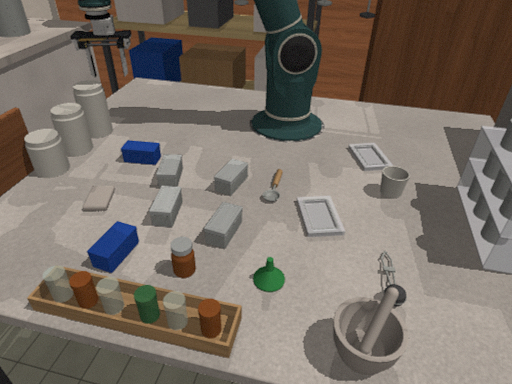

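View pics/side0.png

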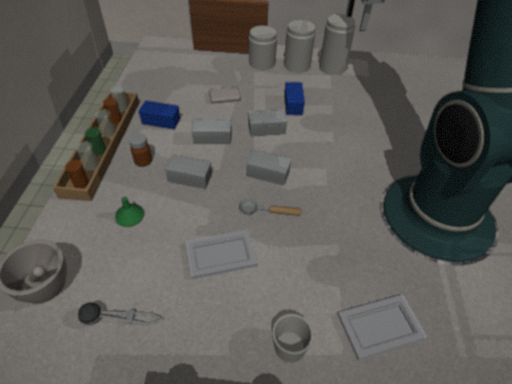

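View pics/wrist0.png

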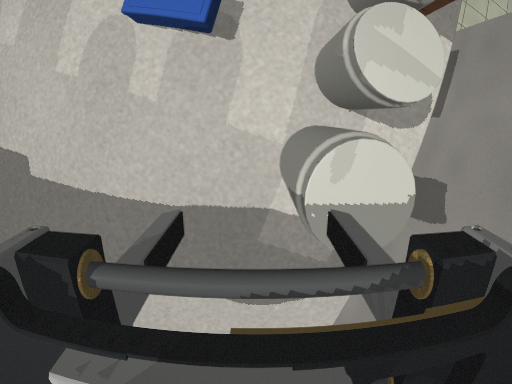

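```bash
python3 - <<'E'
import cv2
a=cv2.imread("pics/scene0.png")[130:260,80:280]; cv2.imwrite("pics/s_crop.png",cv2.resize(a,None,fx=4,fy=4,interpolation=cv2.INTER_CUBIC))
a=cv2.imread("pics/side0.png")[75:200,120:320]; cv2.imwrite("pics/d_crop.png",cv2.resize(a,None,fx=4,fy=4,interpolation=cv2.INTER_CUBIC))
a=cv2.imread("pics/side0.png")[220:360,170:440]; cv2.imwrite("pics/t_crop.png",cv2.resize(a,None,fx=2.9,fy=2.9,interpolation=cv2.INTER_CUBIC))
E
```

```text
(no output)
```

View pics/s_crop.png

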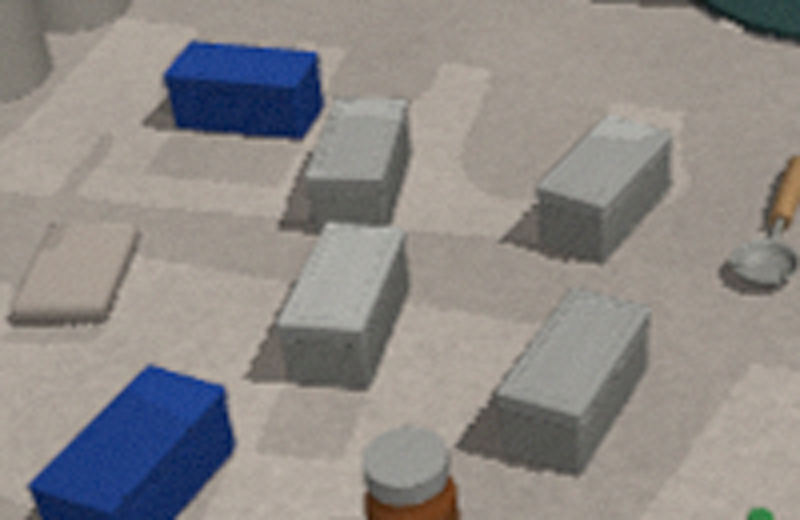

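View pics/d_crop.png

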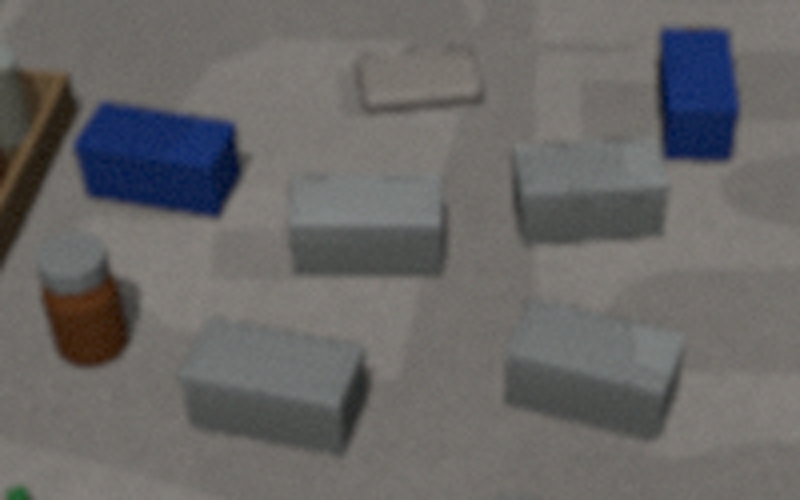

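View pics/t_crop.png

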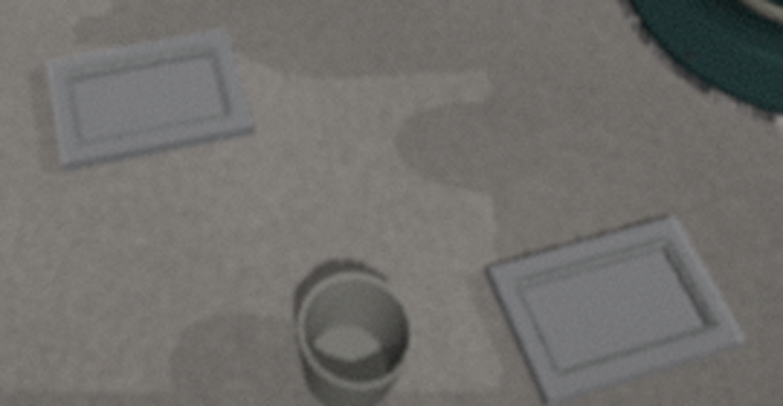

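```bash
cat > h.py <<'E'
import numpy as np,cv2,pickle
def ray(c,uv,z):
    K=np.array(c["camera_matrix"]);R=np.array(c["R"]);t=np.array(c["t"])
    uv=np.atleast_2d(np.array(uv,float)); d=np.c_[uv,np.ones(len(uv))]@np.linalg.inv(K).T@R
    o=-R.T@t; return o+d*((z-o[2])/d[:,2:])
def proj(c,X):
    x=np.atleast_2d(X)@np.array(c["R"]).T+c["t"]; p=x@np.array(c["camera_matrix"]).T
    return p[:,:2]/p[:,2:]
def quad(c,q,z,name=""):
    P=ray(c,q,z)[:,:2]; e=[np.linalg.norm(P[(i+1)%4]-P[i]) for i in range(4)]
    i=int(e[1]+e[3]>e[0]+e[2]); v=(P[i+1]-P[i])+(P[i+2]-P[(i+3)%4]); a=np.degrees(np.arctan2(v[1],v[0]))%180
    print(name,"ctr",P.mean(0).round(4),"edges mm",(np.array(e)*1000).round(1),"yaw",a.round(1)); return P.mean(0),a
E
python3 - <<'E'
from h import *
d=pickle.load(open("c0.pkl","rb"));S,D=d["scene"],d["side"]
f=lambda q,s,o:np.array(q,float)/s+o
for n,q in dict(t1=[(307,180),(392,183),(410,100),(335,98)],t2=[(538,190),(607,205),(672,133),(606,117)],t3=[(280,322),(368,332),(407,232),(325,225)],t4=[(497,395),(582,415),(650,310),(572,290)]).items(): quad(S,f(q,4,(80,130)),.054,n+" scene")
for n,q in dict(t1=[(515,142),(665,140),(663,187),(522,195)],t2=[(507,350),(530,302),(685,335),(663,387)],t3=[(290,222),(443,222),(441,177),(293,175)],t4=[(183,377),(215,320),(367,345),(342,400)]).items(): quad(D,f(q,4,(120,75)),.054,n+" side")
for n,q in dict(A=[(47,62),(228,30),(253,130),(63,165)],B=[(488,268),(675,217),(745,340),(548,402)]).items(): quad(D,f(q,2.9,(170,220)),.014,n+" side")
# other things
print("scene jar",ray(S,[(183,272)],0.),"funnel",ray(S,[(269,280)],0.),"scoop",ray(S,[(270,198),(278,172)],0.01),"slab",ray(S,[(99,198)],.018),"cup",ray(S,[(394,190)],0.))
print("bluetins",ray(S,[(114,240),(142,149)],.054))
print("tiersA,B scene",ray(S,[(320,215),(370,157)],.014))
E
```

```text
t1 scene ctr [ 0.467  -0.2716] edges mm [ 61.2 113.7  58.4 112.8] yaw 15.1
t2 scene ctr [ 0.4469 -0.0872] edges mm [ 52.8 105.   55.1 108.4] yaw 169.2
t3 scene ctr [ 0.6236 -0.214 ] edges mm [ 57.7 106.6  57.7 104.8] yaw 9.3
t4 scene ctr [ 0.6563 -0.0452] edges mm [ 54.3 105.5  54.9 108.6] yaw 172.9
t1 side ctr [ 0.4569 -0.2731] edges mm [113.2  55.8 103.6  62.1] yaw 10.4
t2 side ctr [ 0.4391 -0.0871] edges mm [ 48.8 107.7  51.4 106.1] yaw 169.1
t3 side ctr [ 0.6148 -0.2145] edges mm [108.5  50.5 108.2  52.7] yaw 6.7
t4 side ctr [ 0.645  -0.0456] edges mm [ 55.1 105.1  51.7 105.6] yaw 175.0
A side ctr [0.5255 0.1846] edges mm [149.4  96.3 146.9  95.1] yaw 18.7
B side ctr [0.176  0.3154] edges mm [149.6  94.4 149.   96.2] yaw 22.1
scene jar [[ 0.80298378 -0.09966192  0.        ]] funnel [[0.77619062 0.09583861 0.        ]] scoop [[0.49322466 0.03908992 0.01      ]
 [0.35659101 0.03634401 0.01      ]] slab [[ 0.62627946 -0.41931954  0.018     ]] cup [[0.346233   0.38817593 0.        ]]
bluetins [[ 0.79651903 -0.26619265  0.054     ]
 [ 0.40567102 -0.39505527  0.054     ]]
tiersA,B scene [[0.53660345 0.18464628 0.014     ]
 [0.19473997 0.31608706 0.014     ]]
```

```bash
python3 - <<'E'
from h import *
d=pickle.load(open("c0.pkl","rb"))["wrist"]
R=np.array(d["R"]);t=np.array(d["t"]);o=-R.T@t
from rig import bot
s=bot.read_state();T=s["tcp_rot"]
print("cam in tool",T.T@(o-s["eef_pos"]),"cam axes in tool (rows)\n",(R@T).round(3), o)
E
```

```text
cam in tool [-0.17826134  0.00089075 -0.06773637] cam axes in tool (rows)
 [[ 0.     1.     0.   ]
 [-0.232 -0.     0.973]
 [ 0.973 -0.     0.232]] [ 0.27810813 -0.56465345  0.38321892]
```

Emit:
arm_command(motion=[[0,-3.7,-4.6,0,0,0],[0,-3.7,-4.6,0,0,0],[0,-3.7,-4.6,0,0,0],[0,-3.7,-4.6,0,0,0],[0,-3.7,-4.6,2.5,0,0],[0,-3.7,-4.6,5,0,0],[0,-3.7,-4.6,5,0,0],[0,-3.7,-4.6,5,0,0]])

```text
time_s: 1.15
eef_pos: [0.478, -0.1949, 0.2056]
tcp_rot: [[0.0, 0.041, -0.999], [-0.0, -0.999, -0.041], [-1.0, 0.0, -0.0]]
force: [0.7, -1.3, -0.2]
grip_width: 0.0939
```

```bash
cat > shot.py <<'E'
import sys;from h import *
from rig import bot
n=sys.argv[1];w=sys.argv[2] if len(sys.argv)>2 else "wrist"
c=bot.read_camera(w);s=bot.read_state()
pickle.dump((c,s),open(n+".pkl","wb"))
cv2.imwrite(f"pics/{n}.png",cv2.cvtColor(cv2.resize(c["pixels"],None,fx=1.5,fy=1.5,interpolation=cv2.INTER_CUBIC),cv2.COLOR_RGB2BGR))
print(s["time_s"],s["eef_pos"].round(4),s["tcp_rot"].round(3).tolist(),s["force"].round(2),s["moment"].round(3),s["qpos"].round(1),s["grip_width"])
E
python3 shot.py w1
```

```text
1.2 [ 0.4826 -0.1884  0.2057] [[0.002, 0.042, -0.999], [0.002, -0.999, -0.042], [-1.0, -0.002, -0.002]] [ 1.57  9.64 -1.9 ] [ 0.535 -0.057  0.041] [ 30.6  13.5 -14.6 107.2   3.7  59.7 -73.1] 0.09394030973239495
```

View pics/w1.png

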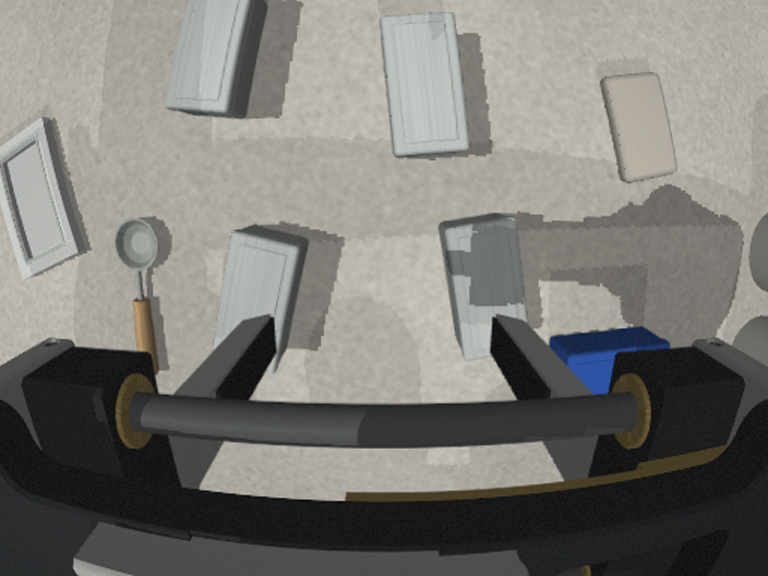

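```bash
cat >> h.py <<'E'
def fray(c,uv,z):
    K=np.array(c["camera_matrix"]);R=np.array(c["R"]);t=np.array(c["t"])
    p=(np.atleast_2d(np.array(uv,float))-K[:2,2])/K[0,0]; r=np.linalg.norm(p,axis=1)
    d=np.c_[p/r[:,None]*np.sin(r)[:,None],np.cos(r)]@R; o=-R.T@t
    return o+d*((z-o[2])/d[:,2:])
def fquad(c,q,z,name=""):
    P=fray(c,q,z)[:,:2]; e=[np.linalg.norm(P[(i+1)%4]-P[i]) for i in range(4)]
    i=int(e[1]+e[3]>e[0]+e[2]); v=(P[i+1]-P[i])+(P[i+2]-P[(i+3)%4]); a=np.degrees(np.arctan2(v[1],v[0]))%180
    print(name,"ctr",P.mean(0).round(4),"edges mm",(np.array(e)*1000).round(1),"yaw",a.round(1)); return P.mean(0),a
E
python3 - <<'E'
from h import *
c,s=pickle.load(open("w1.pkl","rb"))
g=lambda q:(np.array(q,float)+.5)/1.5-.5
fquad(c,g([(381,17),(453,12),(468,150),(397,155)]),.054,"t3")
for n,q in dict(t1=[(441,223),(515,217),(525,340),(465,358)],t2=[(236,230),(307,240),(217,330)],t4=[(168,107),(234,113),(188,0),(251,2)],tierA=[(44,118),(83,250),(23,276)]).items(): print(n,fray(c,g(q),.054 if n!="tierA" else .014)[:,:2].round(4).tolist())
o=-np.array(c["R"]).T@c["t"];print(o, s["tcp_rot"].T@(o-s["eef_pos"]))
E
```

```text
t3 ctr [ 0.6196 -0.2209] edges mm [ 54.5 109.   52.8 108. ] yaw 8.1
t1 [[0.5136, -0.2375], [0.5216, -0.2946], [0.4224, -0.3144], [0.4059, -0.2652]]
t2 [[0.5031, -0.0812], [0.4967, -0.1376], [0.4203, -0.0612]]
t4 [[0.6017, -0.0204], [0.5935, -0.0779], [0.6929, -0.03], [0.6846, -0.0851]]
tierA [[0.614, 0.155], [0.4772, 0.1021], [0.4473, 0.199]]
[ 0.54588262 -0.19259605  0.38395867] [-0.17817289  0.00649091 -0.06339222]
```

Emit:
arm_command(motion=[[-1.5,0,2.8,0,0,0],[-1.5,0,2.8,0,0,0],[-1.5,0,2.8,0,0,0],[0,0,0,0,0,0],[0,0,0,0,0,0],[0,0,0,0,0,0],[0,0,0,0,0,0],[0,0,0,0,0,0]])

```text
time_s: 2.2
eef_pos: [0.3934, -0.2002, 0.2502]
tcp_rot: [[-0.0, 0.045, -0.999], [0.0, -0.999, -0.045], [-1.0, -0.0, 0.0]]
force: [0.8, 0.2, 0.2]
grip_width: 0.0941
```

```bash
python3 shot.py w2
```

```text
2.25 [ 0.3934 -0.2002  0.2503] [[-0.0, 0.045, -0.999], [0.0, -0.999, -0.045], [-1.0, -0.0, 0.0]] [ 0.11  0.79 -0.56] [ 0.103 -0.037 -0.018] [ 35.5   2.5 -12.9 113.6   0.6  64.  -65.1] 0.09410203326687752
```

View pics/w2.png

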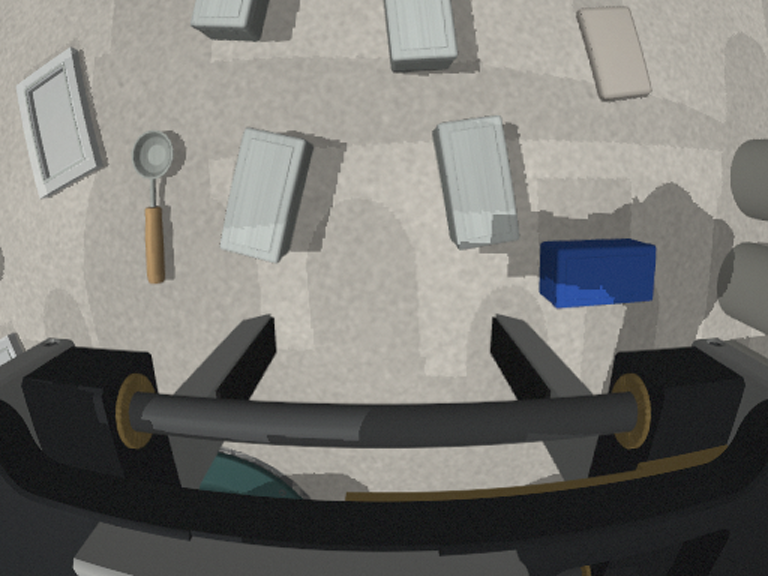

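```bash
python3 - <<'E'
from h import *
c,s=pickle.load(open("w2.pkl","rb"))
a=cv2.cvtColor(c["pixels"][70:180,140:350],cv2.COLOR_RGB2BGR)
cv2.imwrite("pics/w2c.png",cv2.resize(a,(798,418),interpolation=cv2.INTER_CUBIC))
E
```

```text
(no output)
```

View pics/w2c.png

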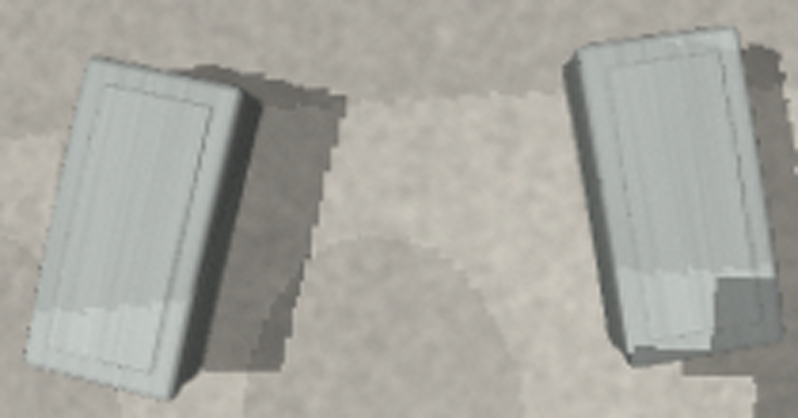

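```bash
python3 - <<'E'
from h import *
c,s=pickle.load(open("w2.pkl","rb"))
g=lambda q:(np.array(q,float)+.5)/3.8-.5+[140,70]
g2=lambda q:(np.array(q,float)+.5)/1.5-.5
fquad(c,g([(92,58),(240,88),(173,400),(27,362)]),.054,"t2")
fquad(c,g([(580,47),(738,28),(783,340),(630,358)]),.054,"t1")
fquad(c,g2([(72,47),(103,171),(45,196),(17,84)]),.014,"tierA")
print("t3,t4 near edges",fray(c,g2([(392,68),(456,62),(196,25),(254,34)]),.054).round(4).tolist())
print("blue",fray(c,g2([(541,244),(655,239)]),.054).round(3).tolist())
E
```

```text
t2 ctr [ 0.4432 -0.0938] edges mm [ 52.9 108.4  54.9 107.8] yaw 168.3
t1 ctr [ 0.4625 -0.2802] edges mm [ 54.5 107.8  54.4 105.8] yaw 12.5
tierA ctr [0.5287 0.1728] edges mm [156.5  93.2 151.2  95.3] yaw 21.7
t3,t4 near edges [[0.5545, -0.2012, 0.054], [0.564, -0.2547, 0.054], [0.6004, -0.0238, 0.054], [0.5864, -0.0806, 0.054]]
blue [[0.412, -0.34, 0.054], [0.425, -0.463, 0.054]]
```

Emit:
arm_command(motion=[[3.6,2.0,-1.6,0,0,0],[3.6,2.0,-1.7,0,0,0],[3.6,2.0,-1.6,0,0,0],[3.6,2.0,-1.7,0,0,0],[0.6,0,0,-5,0,0],[0,0,0,-5,0,0],[0,0,0,0,0,0],[0,0,0,0,0,0]])

```text
time_s: 3.25
eef_pos: [0.4628, -0.2773, 0.1005]
tcp_rot: [[0.0, 0.215, -0.977], [-0.0, -0.977, -0.215], [-1.0, 0.0, -0.0]]
force: [-0.0, 1.0, -0.6]
grip_width: 0.0939
```

```bash
python3 shot.py w3
```

```text
3.3 [ 0.4628 -0.2773  0.1006] [[0.0, 0.215, -0.977], [-0.0, -0.977, -0.215], [-1.0, 0.0, -0.0]] [-0.73 -0.29 -0.44] [0.035 0.05  0.002] [ 37.9  23.1 -12.5 109.7   6.6  47.9 -55.6] 0.09390933257426595
```

View pics/w3.png

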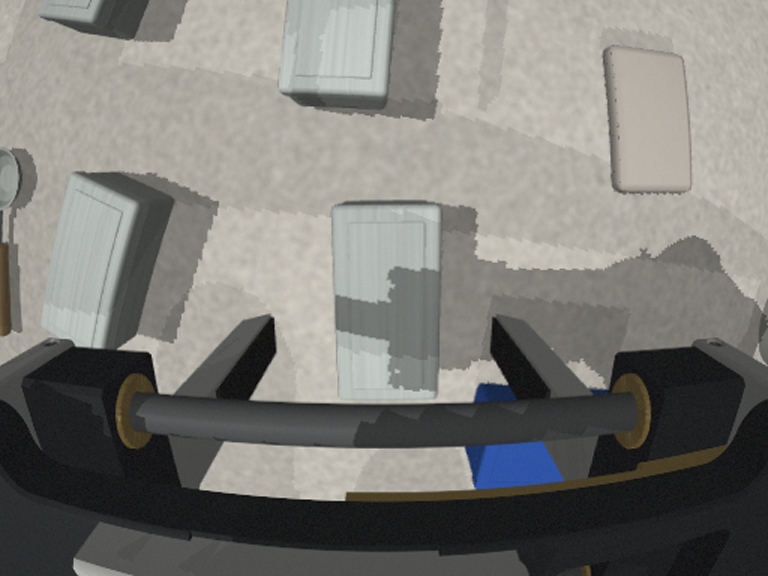

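```bash
python3 - <<'E'
from h import *
c,s=pickle.load(open("w3.pkl","rb"))
g2=lambda q:(np.array(q,float)+.5)/1.5-.5
fquad(c,g2([(332,205),(440,204),(437,398),(340,399)]),.054,"t1")
P=fray(c,g2([(332,205),(440,204),(437,398),(340,399)]),.054)
print(((P-s["eef_pos"])@s["tcp_rot"]).round(4))
print("t3 near",fray(c,g2([(281,94),(389,97)]),.054),fray(c,g2([(78,173),(137,200),(97,347),(43,327)]),.054))
E
```

```text
t1 ctr [ 0.4632 -0.2805] edges mm [ 54.6 108.6  55.3 108.5] yaw 13.3
[[ 0.0466 -0.0249 -0.0537]
 [ 0.0466  0.0297 -0.0542]
 [ 0.0466  0.0316  0.0544]
 [ 0.0466 -0.0237  0.0548]]
t3 near [[ 0.56095147 -0.20367739  0.054     ]
 [ 0.56954207 -0.2577745   0.054     ]] [[ 0.50230331 -0.08474869  0.054     ]
 [ 0.49281138 -0.13098587  0.054     ]
 [ 0.39582767 -0.10699592  0.054     ]
 [ 0.3966857  -0.05848707  0.054     ]]
```

Emit:
arm_command(motion=[[0,0.3,0,-0.9,0,0],[2.6,0,0,0,0,0],[2.6,0,0,0,0,0],[2.0,0,0,0,0,0],[0.65,0,0,0,0,0],[0,0,0,0,0,0],[0,0,0,0,0,0],[0,0,0,0,0,0]])

```text
time_s: 4.3
eef_pos: [0.4637, -0.2804, 0.0226]
tcp_rot: [[0.001, 0.232, -0.973], [-0.001, -0.973, -0.232], [-1.0, 0.001, -0.001]]
force: [0.6, -0.6, 0.5]
grip_width: 0.0941
```

Emit:
arm_command(motion=[[0,0,0,0,0,0],[0,0,0,0,0,0],[0,0,0,0,0,0],[0,0,0,0,0,0],[0,0,0,0,0,0],[0,0,0,0,0,0],[-1,0,0,0,0,0],[-1,0,0,0,0,0]], claw=1)

```text
time_s: 5.3
eef_pos: [0.4633, -0.2802, 0.0426]
tcp_rot: [[-0.0, 0.233, -0.973], [0.0, -0.973, -0.233], [-1.0, -0.0, 0.0]]
force: [0.7, 0.7, -2.9]
grip_width: 0.0558
```

Emit:
arm_command(motion=[[-0.5,0,0,0,5,0],[0,0,0,0,5,0],[0,0,0,0,0,0],[0,0,0,0,0,0],[0,0,0,0,-5,0],[0,0,0,0,-5,0],[0,0,0,0,0,0],[0,0,0,0,0,0]])

```text
time_s: 6.3
eef_pos: [0.4634, -0.2798, 0.0467]
tcp_rot: [[0.001, 0.233, -0.972], [0.0, -0.972, -0.233], [-1.0, -0.0, -0.001]]
force: [0.4, 0.1, -4.6]
grip_width: 0.0558
```

```bash
cat > mom.py <<'E'
from rig import bot
import numpy as np
for i in range(3):
    s=bot.read_state();T=s["tcp_rot"]
    print("mom tool",(T.T@s["moment"]).round(3),"f",s["force"].round(2),"w",s["grip_width"].round(4),"tau",s["tau"].round(2)); bot.read_camera("wrist") if i<2 else 0
print(s["time_s"],s["eef_pos"].round(4))
E
python3 mom.py
```

```text
Traceback (most recent call last):
  File "mom.py", line 5, in <module>
    print("mom tool",(T.T@s["moment"]).round(3),"f",s["force"].round(2),"w",s["grip_width"].round(4),"tau",s["tau"].round(2)); bot.read_camera("wrist") if i<2 else 0
                                                                            ^^^^^^^^^^^^^^^^^^^^^
AttributeError: 'float' object has no attribute 'round'
```

Emit:
arm_command(motion=[[0,0,0,0,-5,0],[0,0,0,0,-5,0],[0,0,0,0,0,0],[0,0,0,0,0,0],[0,0,0,0,5,0],[0,0,0,0,5,0],[0,0,0,0,0,0],[0,0,0,0,0,0]])

```text
time_s: 7.3
eef_pos: [0.4633, -0.2805, 0.0472]
tcp_rot: [[-0.001, 0.232, -0.973], [-0.0, -0.973, -0.232], [-1.0, 0.0, 0.001]]
force: [1.2, -0.2, -4.1]
grip_width: 0.0559
```

```bash
python3 mom.py
```

```text
Traceback (most recent call last):
  File "mom.py", line 5, in <module>
    print("mom tool",(T.T@s["moment"]).round(3),"f",s["force"].round(2),"w",s["grip_width"].round(4),"tau",s["tau"].round(2)); bot.read_camera("wrist") if i<2 else 0
                                                                            ^^^^^^^^^^^^^^^^^^^^^
AttributeError: 'float' object has no attribute 'round'
```

Silly script bug; read the present level state, then repeat the other lean.

```bash
sed -i 's/s\["grip_width"\].round(4)/round(s["grip_width"],4)/' mom.py; python3 mom.py
```

```text
mom tool [ 0.046 -0.014 -0.064] f [ 1.21 -0.17 -4.11] w 0.0559 tau [ 1.840e+00 -8.276e+01 -2.820e+00 -3.177e+01 -8.000e-02 -1.900e-01
  1.000e-01]
mom tool [-0.038 -0.026  0.04 ] f [ 0.53 -0.02 -3.82] w 0.0558 tau [ 1.360e+00 -8.264e+01 -2.950e+00 -3.217e+01 -3.000e-02 -9.000e-02
  1.000e-02]
mom tool [ 0.045 -0.027 -0.01 ] f [-0.9   0.74 -3.02] w 0.0559 tau [ 9.500e-01 -8.249e+01 -3.060e+00 -3.242e+01 -1.000e-02 -7.000e-02
 -1.000e-02]
7.4 [ 0.4638 -0.28    0.047 ]
```

Emit:
arm_command(motion=[[0,0,0,0,5,0],[0,0,0,0,5,0],[0,0,0,0,0,0],[0,0,0,0,0,0],[0,0,0,0,-5,0],[0,0,0,0,-5,0],[0,0,0,0,0,0],[0,0,0,0,0,0]])

```text
time_s: 8.4
eef_pos: [0.4635, -0.2798, 0.0467]
tcp_rot: [[0.001, 0.233, -0.972], [0.0, -0.972, -0.233], [-1.0, -0.0, -0.001]]
force: [0.1, -0.1, -3.8]
grip_width: 0.0557
```

```bash
python3 mom.py
```

```text
mom tool [0.045 0.057 0.032] f [ 0.07 -0.06 -3.82] w 0.0557 tau [-2.220e+00 -8.134e+01 -3.540e+00 -3.339e+01  7.000e-02  9.000e-02
 -1.300e-01]
mom tool [ 0.015  0.049 -0.002] f [ 0.14 -0.57 -3.27] w 0.0559 tau [-1.660e+00 -8.138e+01 -3.460e+00 -3.297e+01  0.000e+00 -1.000e-02
 -2.000e-02]
mom tool [-0.039  0.063 -0.001] f [ 0.22  0.94 -3.69] w 0.0559 tau [-1.160e+00 -8.144e+01 -3.360e+00 -3.270e+01 -2.000e-02 -3.000e-02
  1.000e-02]
8.5 [ 0.4629 -0.2804  0.0468]
```

```bash
cat > mom.py <<'E'
from rig import bot
import numpy as np,sys
M=[];F=[]
for i in range(int(sys.argv[1])):
    s=bot.read_state();T=s["tcp_rot"]
    M.append(T.T@s["moment"]);F.append(s["force"]); bot.read_camera("wrist")
M=np.array(M);print("My",M[:,1].round(3),"mean tool",M.mean(0).round(3),"sd",M.std(0).round(3),"F",np.mean(F,0).round(2),"w",round(s["grip_width"],4))
print(s["time_s"],s["eef_pos"].round(4),s["tcp_rot"][:,0].round(4))
E
python3 mom.py 6
```

```text
My [0.063 0.045 0.075 0.038 0.077 0.046] mean tool [-0.005  0.057 -0.008] sd [0.037 0.015 0.02 ] F [-0.17  0.1  -3.42] w 0.0559
8.75 [ 0.4631 -0.2805  0.047 ] [ 2.e-04  1.e-04 -1.e+00]
```

Emit:
arm_command(motion=[[-0.5,0,0,0,-7,0],[0,0,0,0,-7,0],[0,0,0,0,0,0],[0,0,0,0,0,0],[0,0,0,0,0,0],[0,0,0,0,7,0],[0,0,0,0,7,0],[0,0,0,0,0,0]])

```text
time_s: 9.8
eef_pos: [0.4611, -0.2819, 0.0525]
tcp_rot: [[0.001, 0.228, -0.974], [-0.0, -0.974, -0.228], [-1.0, 0.001, -0.001]]
force: [0.0, -0.3, -2.8]
grip_width: 0.0559
```

```bash
python3 mom.py 8
```

```text
My [-0.073 -0.04  -0.046 -0.011  0.027 -0.037 -0.03  -0.061] mean tool [-0.014 -0.034 -0.02 ] sd [0.042 0.029 0.022] F [ 0.01 -0.2  -3.79] w 0.0558
10.15 [ 0.4638 -0.2798  0.0517] [-6.e-04  2.e-04 -1.e+00]
```

```bash
python3 shot.py w4
```

```text
10.25 [ 0.4637 -0.2798  0.0518] [[-0.0, 0.233, -0.972], [0.0, -0.972, -0.233], [-1.0, -0.0, 0.0]] [-0.57 -0.18 -2.98] [-0.016  0.042 -0.018] [ 36.7  27.5 -11.  110.9   7.5  42.3 -55.1] 0.05551929485449905
```

View pics/w4.png

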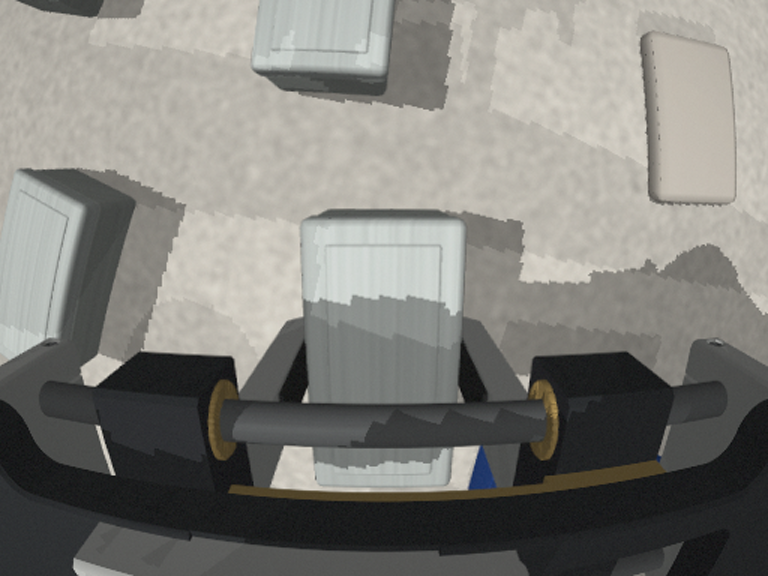

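```bash
python3 - <<'E'
from h import *
c,s=pickle.load(open("w4.pkl","rb"))
g2=lambda q:(np.array(q,float)+.5)/1.5-.5
q=g2([(302,219),(464,219),(450,485),(318,485)])
for z in (.075,.08,.085,.09): fquad(c,q,z,str(z)); print((((fray(c,q,z)-s["eef_pos"])@s["tcp_rot"])*1000).round(1)[:,1:].tolist())
E
```

```text
0.075 ctr [ 0.4601 -0.2817] edges mm [ 57.  114.7  58.1 114.7] yaw 13.7
[[-27.7, -53.4], [29.3, -53.4], [30.3, 61.3], [-27.8, 61.3]]
0.08 ctr [ 0.4624 -0.2812] edges mm [ 55.2 111.   56.2 111. ] yaw 13.7
[[-26.8, -53.9], [28.4, -53.9], [29.3, 57.2], [-26.9, 57.1]]
0.085 ctr [ 0.4646 -0.2806] edges mm [ 53.3 107.3  54.3 107.3] yaw 13.7
[[-25.9, -54.3], [27.5, -54.3], [28.4, 53.0], [-25.9, 52.9]]
0.09 ctr [ 0.4669 -0.2801] edges mm [ 51.5 103.6  52.4 103.6] yaw 13.7
[[-24.9, -54.8], [26.5, -54.8], [27.4, 48.8], [-25.0, 48.8]]
```

Emit:
arm_command(motion=[[1.2,0,0,0,0,0],[1.0,0,0,0,0,0],[0.5,0,0,0,0,0],[0.2,0,0,0,0,0],[0,0,0,0,0,0],[0,0,0,0,0,0],[0,0,0,0,0,0],[0,0,0,0,0,0]])

```text
time_s: 11.25
eef_pos: [0.4634, -0.2802, 0.0231]
tcp_rot: [[0.0, 0.232, -0.973], [-0.0, -0.973, -0.232], [-1.0, 0.0, -0.0]]
force: [0.1, -0.4, -4.4]
grip_width: 0.0557
```

Emit:
arm_command(motion=[[0,0,0,0,0,0],[0,0,0,0,0,0],[0,0,0,0,0,0],[0,0,0,0,0,0],[-2,0,0,0,0,0],[-3.6,0,0,0,0,0],[-3.6,0,0,0,0,0],[0,0,0,0,0,0]], claw=0)

```text
time_s: 12.25
eef_pos: [0.4647, -0.2809, 0.1174]
tcp_rot: [[0.004, 0.232, -0.973], [-0.002, -0.973, -0.232], [-1.0, 0.003, -0.003]]
force: [0.4, 0.2, -0.3]
grip_width: 0.0938
```

```bash
python3 mom.py 1
```

```text
My [0.037] mean tool [-0.008  0.037 -0.   ] sd [0. 0. 0.] F [ 0.36  0.17 -0.33] w 0.0938
12.25 [ 0.4647 -0.2809  0.1174] [ 0.0036 -0.0022 -1.    ]
```

Emit:
arm_command(motion=[[0,-4.6,-0.6,0,0,0],[0,-4.7,-0.6,0,0,0],[0,-4.6,-0.6,0,0,0],[0,-4.7,-0.6,0,0,0],[1,0,0,8.4,0,0],[1,0,0,8.4,0,0],[1,0,0,8.3,0,0],[0,0,0,0,0,0]])

```text
time_s: 13.3
eef_pos: [0.4426, -0.0934, 0.0838]
tcp_rot: [[-0.002, -0.201, -0.98], [0.001, -0.98, 0.201], [-1.0, -0.0, 0.002]]
force: [0.3, 0.8, -0.1]
grip_width: 0.094
```

```bash
python3 shot.py w5
```

```text
13.35 [ 0.443  -0.0935  0.0843] [[-0.002, -0.199, -0.98], [0.0, -0.98, 0.199], [-1.0, -0.0, 0.002]] [0.04 0.13 0.1 ] [0.098 0.008 0.062] [ 19.1  16.9 -12.6 121.9   5.4  41.9 -98.5] 0.09421184516975954
```

View pics/w5.png

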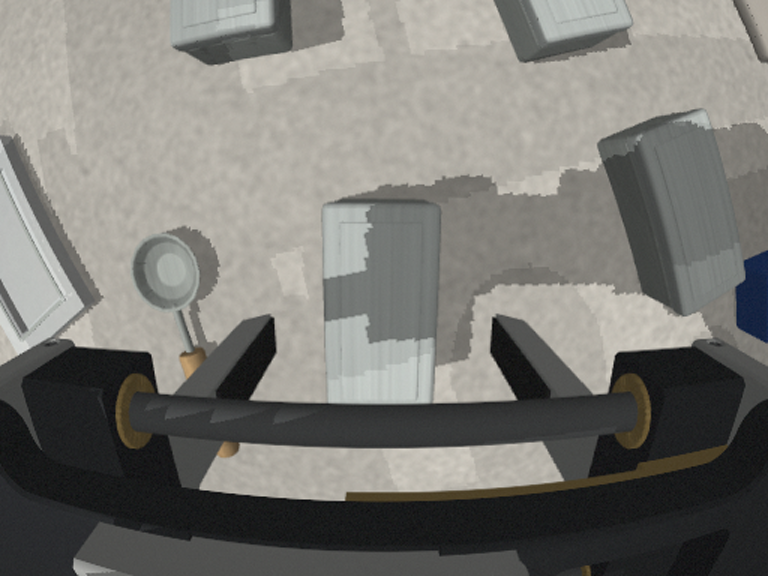

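Emit:
arm_command(motion=[[2.4,0,0,0,0,0],[2.4,0,0,0,0,0],[1.0,0,0,0,0,0],[0.35,0,0,0,0,0],[0,0,0,0,0,0],[0,0,0,0,0,0],[0,0,0,0,0,0],[0,0,0,0,0,0]])

```text
time_s: 14.35
eef_pos: [0.4436, -0.0937, 0.0237]
tcp_rot: [[0.0, -0.202, -0.979], [-0.0, -0.979, 0.202], [-1.0, -0.0, -0.0]]
force: [-0.1, 0.3, -0.8]
grip_width: 0.0938
```

Emit:
arm_command(motion=[[0,0,0,0,0,0],[0,0,0,0,0,0],[0,0,0,0,0,0],[0,0,0,0,0,0],[0,0,0,0,0,0],[-1,0,0,0,0,0],[-1,0,0,0,0,0],[-1,0,0,0,0,0]], claw=1)

```text
time_s: 15.35
eef_pos: [0.4435, -0.0937, 0.0543]
tcp_rot: [[0.0, -0.202, -0.979], [-0.0, -0.979, 0.202], [-1.0, -0.0, -0.0]]
force: [0.4, -0.2, -3.7]
grip_width: 0.0556
```

Emit:
arm_command(motion=[[0,0,0,0,7,0],[0,0,0,0,7,0],[0,0,0,0,0,0],[0,0,0,0,0,0],[0,0,0,0,0,0],[0,0,0,0,-7,0],[0,0,0,0,-7,0],[0,0,0,0,0,0]])

```text
time_s: 16.35
eef_pos: [0.4454, -0.094, 0.0534]
tcp_rot: [[-0.0, -0.203, -0.979], [0.001, -0.979, 0.203], [-1.0, -0.001, 0.0]]
force: [-0.3, -0.0, -4.5]
grip_width: 0.0556
```

```bash
python3 mom.py 8
```

```text
My [-0.012  0.011 -0.008 -0.06  -0.007 -0.033  0.004 -0.069] mean tool [ 0.004 -0.022 -0.031] sd [0.024 0.027 0.028] F [-0.16 -0.21 -4.03] w 0.0554
16.7 [ 0.4432 -0.0937  0.0535] [ 4.e-04 -2.e-04 -1.e+00]
```

Emit:
arm_command(motion=[[0,0,0,0,-7,0],[0,0,0,0,-7,0],[0,0,0,0,0,0],[0,0,0,0,0,0],[0,0,0,0,0,0],[0,0,0,0,7,0],[0,0,0,0,7,0],[0,0,0,0,0,0]])

```text
time_s: 17.75
eef_pos: [0.4418, -0.0936, 0.054]
tcp_rot: [[0.001, -0.202, -0.979], [-0.001, -0.979, 0.202], [-1.0, 0.001, -0.001]]
force: [0.5, 0.1, -3.9]
grip_width: 0.0557
```

```bash
python3 mom.py 8
```

```text
My [-0.047 -0.019  0.025 -0.02  -0.035 -0.013  0.008  0.015] mean tool [ 0.004 -0.011 -0.032] sd [0.027 0.023 0.041] F [ 0.4  -0.04 -3.82] w 0.0562
18.1 [ 0.4438 -0.0937  0.0533] [-7.e-04  3.e-04 -1.e+00]
```

Emit:
arm_command(motion=[[1.2,0,0,0,0,0],[1.0,0,0,0,0,0],[0.5,0,0,0,0,0],[0.3,0,0,0,0,0],[0,0,0,0,0,0],[0,0,0,0,0,0],[0,0,0,0,0,0],[0,0,0,0,0,0]])

```text
time_s: 19.15
eef_pos: [0.4435, -0.0937, 0.0235]
tcp_rot: [[-0.0, -0.202, -0.979], [0.0, -0.979, 0.202], [-1.0, -0.0, 0.0]]
force: [-0.1, -0.1, -3.8]
grip_width: 0.056
```

Emit:
arm_command(motion=[[0,0,0,0,0,0],[0,0,0,0,0,0],[0,0,0,0,0,0],[0,0,0,0,0,0],[-2,0,0,0,0,0],[-3,0,0,0,0,0],[-2.2,0,0,0,0,0],[0,0,0,0,0,0]], claw=0)

```text
time_s: 20.15
eef_pos: [0.4444, -0.0939, 0.0967]
tcp_rot: [[0.003, -0.202, -0.979], [-0.001, -0.979, 0.202], [-1.0, 0.0, -0.003]]
force: [-0.2, 0.7, 0.6]
grip_width: 0.0939
```

```bash
python3 mom.py 1
```

```text
My [-0.061] mean tool [-0.019 -0.061  0.013] sd [0. 0. 0.] F [-0.21  0.73  0.62] w 0.0939
20.15 [ 0.4444 -0.0939  0.0967] [ 2.6e-03 -7.0e-04 -1.0e+00]
```

Emit:
arm_command(motion=[[0,4.5,-1.4,0,0,0],[0,4.4,-1.4,0,0,0],[0,4.5,-1.4,0,0,0],[0,4.5,-1.5,0,0,0],[0.7,0,0,-8.4,0,0],[0.7,0,0,-8.4,0,0],[0.7,0,0,-8.3,0,0],[0,0,0,0,0,0]])

```text
time_s: 21.2
eef_pos: [0.4624, -0.2802, 0.073]
tcp_rot: [[-0.002, 0.232, -0.973], [0.002, -0.973, -0.232], [-1.0, -0.002, 0.001]]
force: [-0.0, 0.9, -1.4]
grip_width: 0.0938
```

```bash
python3 shot.py w6
```

```text
21.25 [ 0.4627 -0.2803  0.0735] [[-0.001, 0.229, -0.973], [0.001, -0.973, -0.229], [-1.0, -0.001, 0.001]] [0.34 0.29 0.4 ] [ 0.004  0.019 -0.011] [ 39.1  25.7 -13.8 110.3   8.4  45.1 -56. ] 0.09391087176737146
```

View pics/w6.png

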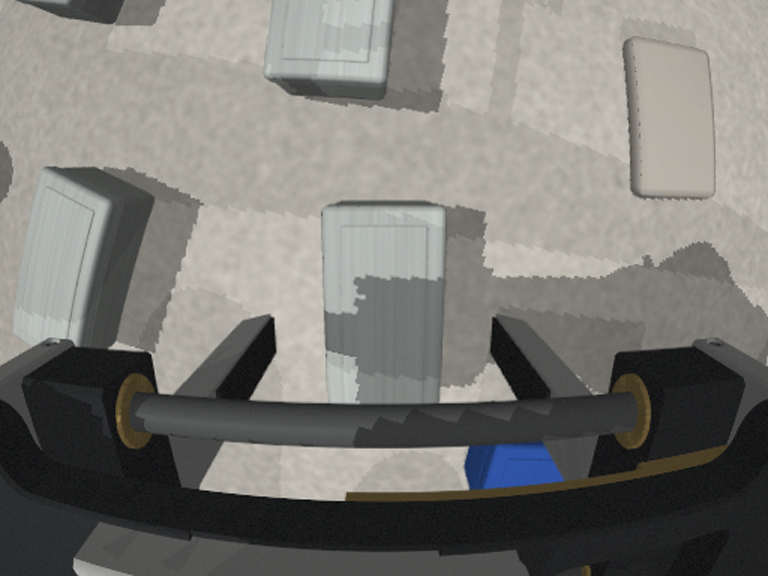

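Emit:
arm_command(motion=[[2.2,0,0,0,0,0],[1.8,0,0,0,0,0],[0.8,0,0,0,0,0],[0.2,0,0,0,0,0],[0,0,0,0,0,0],[0,0,0,0,0,0],[0,0,0,0,0,0],[0,0,0,0,0,0]])

```text
time_s: 22.25
eef_pos: [0.4632, -0.2806, 0.0246]
tcp_rot: [[0.0, 0.232, -0.973], [-0.0, -0.973, -0.232], [-1.0, 0.0, -0.0]]
force: [-0.5, -0.4, 0.1]
grip_width: 0.0939
```

Emit:
arm_command(motion=[[0,0,0,0,0,0],[0,0,0,0,0,0],[0,0,0,0,0,0],[0,0,0,0,0,0],[0,0,0,0,0,0],[-1,0,0,0,0,0],[-1.2,0,0,0,0,0],[-1.3,0,0,0,0,0]], claw=1)

```text
time_s: 23.25
eef_pos: [0.4632, -0.2806, 0.0605]
tcp_rot: [[0.0, 0.232, -0.973], [-0.0, -0.973, -0.232], [-1.0, 0.0, -0.0]]
force: [-0.4, -1.0, -3.7]
grip_width: 0.0559
```

Emit:
arm_command(motion=[[0,0,0,0,-8,0],[0,0,0,0,-8,0],[0,0,0,0,0,0],[0,0,0,0,0,0],[0,0,0,0,0,0],[0,0,0,0,0,0],[0,0,0,0,8,0],[0,0,0,0,8,0]])

```text
time_s: 24.25
eef_pos: [0.4634, -0.2807, 0.0598]
tcp_rot: [[0.005, 0.233, -0.973], [-0.0, -0.973, -0.233], [-1.0, 0.001, -0.005]]
force: [1.4, 0.0, -4.0]
grip_width: 0.0561
```

```bash
python3 mom.py 8
```

```text
My [-0.012 -0.199 -0.136 -0.061  0.013 -0.121 -0.03  -0.05 ] mean tool [-0.009 -0.075  0.041] sd [0.021 0.067 0.151] F [ 0.01 -0.76 -3.53] w 0.0561
24.6 [ 0.4638 -0.2801  0.0594] [-7.e-04  0.e+00 -1.e+00]
```

Emit:
arm_command(motion=[[0,0,0,0,8,0],[0,0,0,0,8,0],[0,0,0,0,0,0],[0,0,0,0,0,0],[0,0,0,0,0,0],[0,0,0,0,0,0],[0,0,0,0,-8,0],[0,0,0,0,-8,0]])

```text
time_s: 25.65
eef_pos: [0.4631, -0.2809, 0.0597]
tcp_rot: [[0.007, 0.232, -0.973], [0.001, -0.973, -0.232], [-1.0, 0.0, -0.007]]
force: [-0.3, 1.1, -4.0]
grip_width: 0.0559
```

```bash
python3 mom.py 8
```

```text
My [ 0.075  0.25   0.091  0.083  0.059  0.046 -0.021  0.032] mean tool [-0.001  0.077 -0.052] sd [0.023 0.073 0.106] F [ 0.09  0.82 -3.59] w 0.0557
26.0 [ 0.4625 -0.2804  0.0589] [ 0.0111  0.0048 -0.9999]
```

```bash
python3 mom.py 8
```

```text
My [-0.03   0.038  0.04   0.001  0.056  0.003  0.027 -0.002] mean tool [0.011 0.017 0.016] sd [0.034 0.027 0.036] F [ 0.07 -0.11 -3.49] w 0.056
26.4 [ 0.463  -0.2803  0.0591] [ 0.0108  0.0044 -0.9999]
```

Emit:
arm_command(motion=[[0,0,0,0,-5,0],[0,0,0,0,-5,0],[0,0,0,0,0,0],[0,0,0,0,0,0],[0,0,0,0,3.2,0],[0,0,0,0,3.2,0],[0,0,0,0,0,0],[0,0,0,0,0,0]])

```text
time_s: 27.45
eef_pos: [0.463, -0.2804, 0.0593]
tcp_rot: [[-0.051, 0.233, -0.971], [-0.01, -0.973, -0.232], [-0.999, -0.002, 0.052]]
force: [0.7, 0.6, -4.0]
grip_width: 0.0558
```

```bash
python3 mom.py 8
```

```text
My [-0.01   0.092 -0.004  0.063  0.006  0.033 -0.02  -0.01 ] mean tool [-0.005  0.019 -0.004] sd [0.035 0.038 0.023] F [ 0.05  0.18 -3.81] w 0.0556
27.8 [ 0.4633 -0.28    0.059 ] [-0.0505 -0.0102 -0.9987]
```

Emit:
arm_command(motion=[[0,0,0,0,5.5,0],[0,0,0,0,5.5,0],[0,0,0,0,0,0],[0,0,0,0,0,0],[0,0,0,0,-2.5,0],[0,0,0,0,-2.5,0],[0,0,0,0,0,0],[0,0,0,0,0,0]])

```text
time_s: 28.85
eef_pos: [0.4634, -0.2798, 0.059]
tcp_rot: [[0.052, 0.234, -0.971], [0.014, -0.972, -0.233], [-0.999, -0.002, -0.054]]
force: [-0.2, 0.6, -3.8]
grip_width: 0.056
```

```bash
python3 mom.py 8
```

```text
My [-0.029  0.011  0.037 -0.033  0.001  0.033 -0.039 -0.007] mean tool [ 0.012 -0.003 -0.017] sd [0.032 0.027 0.034] F [-0.09 -0.12 -3.77] w 0.056
29.2 [ 0.463  -0.2803  0.0591] [ 0.0516  0.0141 -0.9986]
```

Emit:
arm_command(motion=[[0,0,0,0,-3.05,0],[1.4,0,0,0,0,0],[1.2,0,0,0,0,0],[0.6,0,0,0,0,0],[0.3,0,0,0,0,0],[0,0,0,0,0,0],[0,0,0,0,0,0],[0,0,0,0,0,0]])

```text
time_s: 30.25
eef_pos: [0.4629, -0.28, 0.0243]
tcp_rot: [[-0.0, 0.233, -0.972], [0.002, -0.972, -0.233], [-1.0, -0.002, -0.0]]
force: [-4.0, 3.8, 6.1]
grip_width: 0.0558
```

```bash
python3 mom.py 1; python3 - <<'E'
from rig import bot; print(bot.read_state()["tcp_rot"].round(4).tolist())
E
```

```text
My [-0.814] mean tool [-0.007 -0.814 -1.036] sd [0. 0. 0.] F [-4.02  3.85  6.09] w 0.0558
30.25 [ 0.4629 -0.28    0.0243] [-5.e-04  2.e-03 -1.e+00]
[[-0.0005, 0.233, -0.9725], [0.002, -0.9725, -0.233], [-1.0, -0.0021, 0.0]]
```

Emit:
arm_command(motion=[[0,0,0,0,0,0],[0,0,0,0,0,0],[0,0,0,0,0,0],[0,0,0,0,0,0],[-2,0,0,0,0,0],[-4,0,0,0,0,0],[0,-0.7,-5.5,0,0,0],[0,-0.7,-5.5,0,0,0]], claw=0)

```text
time_s: 31.3
eef_pos: [0.5683, -0.2411, 0.085]
tcp_rot: [[0.001, 0.232, -0.973], [0.001, -0.973, -0.232], [-1.0, -0.001, -0.001]]
force: [0.7, -1.3, 0.2]
grip_width: 0.0939
```

Emit:
arm_command(motion=[[0,-0.6,-5.5,0,0,0],[0,0,0,4.8,0,0],[0,0,0,0,0,0],[0,0,0,0,0,0],[0,0,0,0,0,0],[0,0,0,0,0,0],[0,0,0,0,0,0],[0,0,0,0,0,0]])

```text
time_s: 32.3
eef_pos: [0.6189, -0.2223, 0.0842]
tcp_rot: [[-0.0, 0.151, -0.989], [0.002, -0.989, -0.151], [-1.0, -0.002, -0.0]]
force: [0.5, 0.5, 0.2]
grip_width: 0.0943
```

```bash
python3 shot.py w7
```

```text
32.35 [ 0.619  -0.2223  0.0841] [[-0.0, 0.151, -0.989], [0.002, -0.989, -0.151], [-1.0, -0.002, 0.0]] [-0.29 -0.18 -0.53] [-0.007 -0.023  0.003] [ 25.4  35.  -11.6  92.6   8.2  53.3 -70.4] 0.09424605671059184
```

View pics/w7.png

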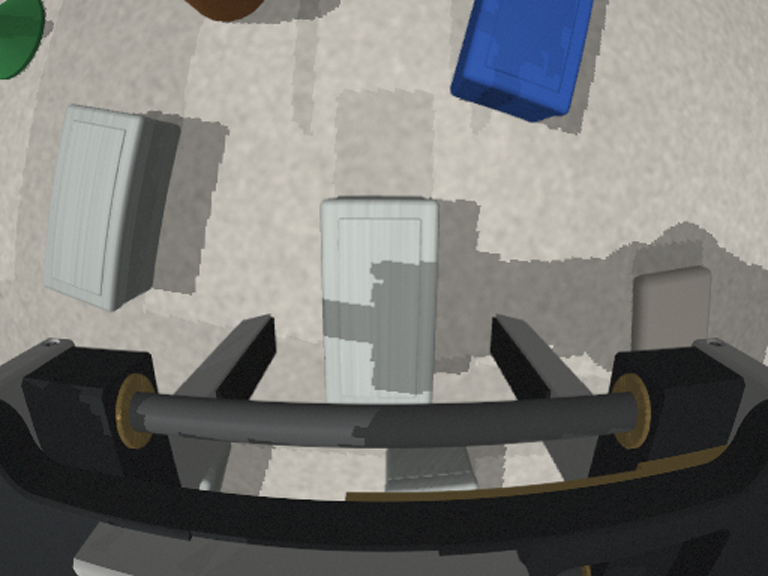

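Emit:
arm_command(motion=[[2.4,0,0,0,0,0],[2.4,-0.1,0,0,0,0],[1.0,0,0,0,0,0],[0.3,0,0,0,0,0],[0,0,0,0,0,0],[0,0,0,0,0,0],[0,0,0,0,0,0],[0,0,0,0,0,0]])

```text
time_s: 33.35
eef_pos: [0.6189, -0.2212, 0.0235]
tcp_rot: [[0.0, 0.151, -0.989], [0.002, -0.989, -0.151], [-1.0, -0.002, -0.0]]
force: [-0.3, -0.7, -0.2]
grip_width: 0.0938
```

Emit:
arm_command(motion=[[0,0,0,0,0,0],[0,0,0,0,0,0],[0,0,0,0,0,0],[0,0,0,0,0,0],[0,0,0,0,0,0],[-1,0,0,0,0,0],[-1,0,0,0,0,0],[-1,0,0,0,0,0]], claw=1)

```text
time_s: 34.35
eef_pos: [0.6189, -0.2213, 0.0541]
tcp_rot: [[0.0, 0.151, -0.989], [0.002, -0.989, -0.151], [-1.0, -0.002, -0.0]]
force: [0.1, -0.0, -3.3]
grip_width: 0.0557
```

Emit:
arm_command(motion=[[0,0,0,0,5,0],[0,0,0,0,5,0],[0,0,0,0,0,0],[0,0,0,0,0,0],[0,0,0,0,-3,0],[0,0,0,0,-3,0],[0,0,0,0,0,0],[0,0,0,0,0,0]])

```text
time_s: 35.35
eef_pos: [0.6189, -0.221, 0.053]
tcp_rot: [[0.069, 0.151, -0.986], [0.012, -0.988, -0.151], [-0.998, -0.002, -0.07]]
force: [-0.4, 0.1, -4.5]
grip_width: 0.0561
```

```bash
python3 mom.py 7
```

```text
My [-0.141 -0.086 -0.131 -0.152 -0.125 -0.136 -0.127] mean tool [ 0.013 -0.128 -0.013] sd [0.041 0.019 0.025] F [-0.02  0.05 -3.54] w 0.0556
35.65 [ 0.6187 -0.2214  0.0532] [ 0.0689  0.0123 -0.9975]
```

Emit:
arm_command(motion=[[0,0,0,0,-7,0],[0,0,0,0,-7,0],[0,0,0,0,0,0],[0,0,0,0,0,0],[0,0,0,0,3,0],[0,0,0,0,3,0],[0,0,0,0,0,0],[0,0,0,0,0,0]])

```text
time_s: 36.7
eef_pos: [0.6187, -0.2215, 0.0535]
tcp_rot: [[-0.069, 0.151, -0.986], [-0.009, -0.989, -0.15], [-0.998, -0.002, 0.07]]
force: [-0.9, 0.2, -2.7]
grip_width: 0.056
```

```bash
python3 mom.py 7;  python3 - <<'E'
from h import *
c,s=pickle.load(open("w7.pkl","rb"))
g2=lambda q:(np.array(q,float)+.5)/1.5-.5
fquad(c,g2([(68,105),(140,117),(110,309),(45,288)]),.054,"t4")
E
```

```text
My [0.109 0.118 0.13  0.14  0.08  0.106 0.085] mean tool [-0.015  0.11  -0.004] sd [0.019 0.02  0.032] F [-0.38  0.05 -3.55] w 0.0562
37.0 [ 0.6189 -0.221   0.053 ] [-0.0695 -0.0087 -0.9975]
t4 ctr [ 0.6533 -0.0516] edges mm [ 52.6 106.6  51.9 108.9] yaw 173.0
```

Emit:
arm_command(motion=[[0,0,0,0,-4,0],[0,0,0,0,0,0],[0,0,0,0,0,0],[0,0,0,0,4,0],[0,0,0,0,4,0],[0,0,0,0,0,0],[0,0,0,0,0,0],[0,0,0,0,0,0]])

```text
time_s: 38.05
eef_pos: [0.6192, -0.2209, 0.0531]
tcp_rot: [[-0.001, 0.151, -0.988], [0.002, -0.988, -0.151], [-1.0, -0.002, 0.0]]
force: [0.3, 0.5, -3.9]
grip_width: 0.0559
```

```bash
python3 mom.py 7
```

```text
My [ 0.009  0.021 -0.013 -0.024 -0.01   0.017 -0.007] mean tool [-0.002 -0.001 -0.024] sd [0.037 0.015 0.024] F [-0.01  0.19 -3.39] w 0.0557
38.35 [ 0.6189 -0.2211  0.0531] [-5.0e-04  1.8e-03 -1.0e+00]
```

Emit:
arm_command(motion=[[0,0,0,0,4,0],[0,0,0,0,4,0],[0,0,0,0,0,0],[0,0,0,0,0,0],[0,0,0,0,-4,0],[0,0,0,0,-4,0],[0,0,0,0,0,0],[0,0,0,0,0,0]])

```text
time_s: 39.4
eef_pos: [0.6188, -0.2211, 0.0529]
tcp_rot: [[0.0, 0.151, -0.988], [0.002, -0.988, -0.151], [-1.0, -0.002, -0.0]]
force: [-0.7, 0.7, -3.2]
grip_width: 0.0556
```

```bash
python3 mom.py 7
```

```text
My [-0.048 -0.    -0.036  0.044 -0.052  0.032  0.042] mean tool [ 0.014 -0.003 -0.003] sd [0.012 0.04  0.04 ] F [-0.02  0.38 -3.36] w 0.0561
39.7 [ 0.6186 -0.2215  0.0533] [-0.      0.0017 -1.    ]
```

Emit:
arm_command(motion=[[1.2,0,0,0,0,0],[1.0,0,0,0,0,0],[0.5,0,0,0,0,0],[0.25,0,0,0,0,0],[0,0,0,0,0,0],[0,0,0,0,0,0],[0,0,0,0,0,0],[0,0,0,0,0,0]])

```text
time_s: 40.75
eef_pos: [0.6189, -0.2212, 0.0238]
tcp_rot: [[-0.0, 0.151, -0.989], [0.002, -0.989, -0.151], [-1.0, -0.002, -0.0]]
force: [-0.7, 0.7, -3.1]
grip_width: 0.0559
```

Emit:
arm_command(motion=[[0,0,0,0,0,0],[0,0,0,0,0,0],[0,0,0,0,0,0],[0,0,0,0,0,0],[-2,0,0,0,0,0],[-3,0,0,0,0,0],[0,0.7,5.5,0,0,0],[0,0.7,5.5,0,0,0]], claw=0)

```text
time_s: 41.75
eef_pos: [0.5114, -0.2521, 0.0752]
tcp_rot: [[0.001, 0.152, -0.988], [0.001, -0.988, -0.152], [-1.0, -0.001, -0.001]]
force: [0.4, -1.8, -0.7]
grip_width: 0.0939
```

```bash
python3 mom.py 1
```

```text
My [-0.027] mean tool [ 0.026 -0.027 -0.008] sd [0. 0. 0.] F [ 0.44 -1.8  -0.68] w 0.0939
41.75 [ 0.5114 -0.2521  0.0752] [ 1.3e-03  8.0e-04 -1.0e+00]
```

Emit:
arm_command(motion=[[0,2.1,5.3,0,0,0],[0,0,0,-4.8,0,0],[0,0,0,0,0,0],[0.5,0,0,0,0,0],[2.0,0,0,0,0,0],[1.8,0,0,0,0,0],[0.7,0,0,0,0,0],[0,0,0,0,0,0]])

```text
time_s: 42.8
eef_pos: [0.4629, -0.2801, 0.0232]
tcp_rot: [[-0.001, 0.233, -0.972], [0.002, -0.972, -0.233], [-1.0, -0.002, 0.0]]
force: [-0.2, -0.8, 0.3]
grip_width: 0.0945
```

```bash
python3 shot.py w8
```

```text
42.85 [ 0.4631 -0.2803  0.0237] [[-0.0, 0.233, -0.972], [0.002, -0.972, -0.233], [-1.0, -0.002, -0.0]] [ 0.49 -0.55  0.61] [-0.008  0.036  0.02 ] [ 37.3  30.2 -11.5 111.5   9.   39.3 -56.2] 0.09357482497138525
```

View pics/w8.png

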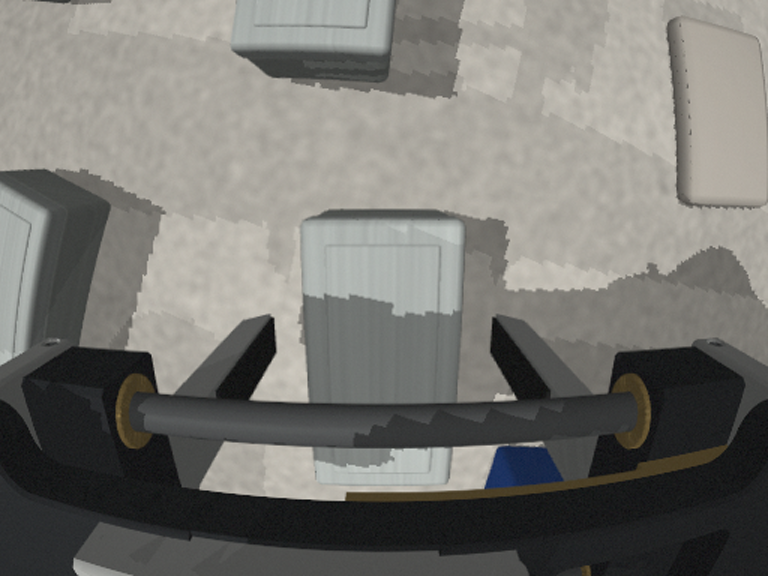

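Emit:
arm_command(motion=[[0,0,0,0,0,0],[0,0,0,0,0,0],[0,0,0,0,0,0],[0,0,0,0,0,0],[0,0,0,0,0,0],[-3,0,0,0,0,0],[-4.5,0,0,0,0,0],[-4.5,0,0,0,0,0]], claw=1)

```text
time_s: 43.85
eef_pos: [0.4626, -0.2803, 0.1445]
tcp_rot: [[-0.001, 0.233, -0.972], [0.002, -0.972, -0.233], [-1.0, -0.003, 0.001]]
force: [-0.4, 0.0, -3.7]
grip_width: 0.056
```

Emit:
arm_command(motion=[[0,-5.5,-0.5,0,0,0],[0,-5.5,-0.5,0,0,0],[0,-5.5,-0.5,0,0,0],[0,-5.5,-0.5,0,0,0],[0,-5.5,-0.5,0,0,0],[0,-5.5,-0.5,0,0,0],[0,-5.5,-0.5,0,0,0],[0,-5.5,-0.5,0,0,0]])

```text
time_s: 44.85
eef_pos: [0.3987, 0.1581, 0.1444]
tcp_rot: [[0.0, 0.233, -0.972], [0.002, -0.972, -0.233], [-1.0, -0.001, -0.0]]
force: [2.1, -1.3, -3.9]
grip_width: 0.056
```

Emit:
arm_command(motion=[[0,0,0,-3.5,0,0],[0,0,0,-3,0,0],[0,0,0,0,0,0],[0,0,0,0,0,0],[0,0,0,0,0,0],[0,0,0,0,0,0],[0,0,0,0,0,0],[0,0,0,0,0,0]])

```text
time_s: 45.85
eef_pos: [0.3993, 0.1566, 0.1444]
tcp_rot: [[-0.0, 0.342, -0.94], [0.002, -0.94, -0.342], [-1.0, -0.002, -0.0]]
force: [0.3, 0.9, -3.4]
grip_width: 0.0558
```

```bash
python3 shot.py w9;  python3 - <<'E'
from h import *
c,s=pickle.load(open("w9.pkl","rb"))
cv2.imwrite("pics/w9c.png",cv2.cvtColor(cv2.resize(c["pixels"][0:200,130:390],None,fx=3,fy=3,interpolation=cv2.INTER_CUBIC),cv2.COLOR_RGB2BGR))
E
```

```text
45.9 [0.3993 0.1566 0.1444] [[-0.0, 0.342, -0.94], [0.002, -0.94, -0.342], [-1.0, -0.002, -0.0]] [-0.4  -0.24 -3.34] [ 0.048 -0.117  0.004] [   4.7   10.4  -32.7  121.7    7.2   49.8 -102.3] 0.05633938538969901
```

View pics/w9.png

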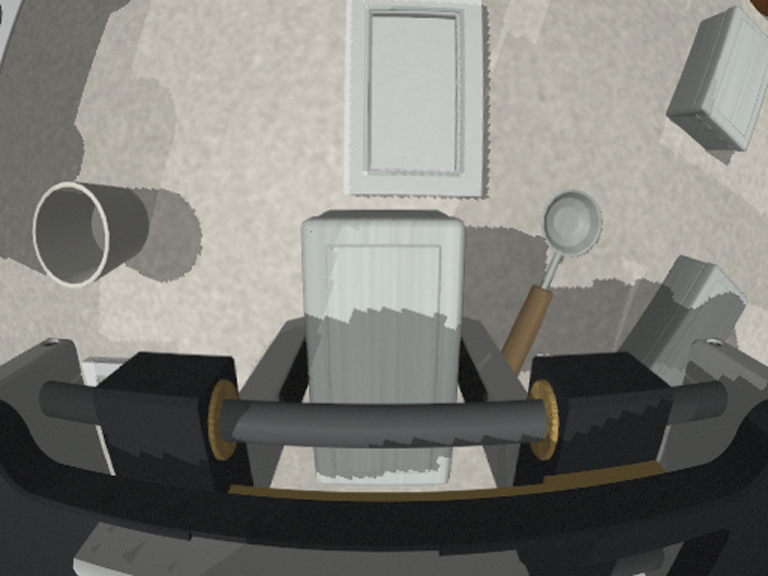

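View pics/w9c.png

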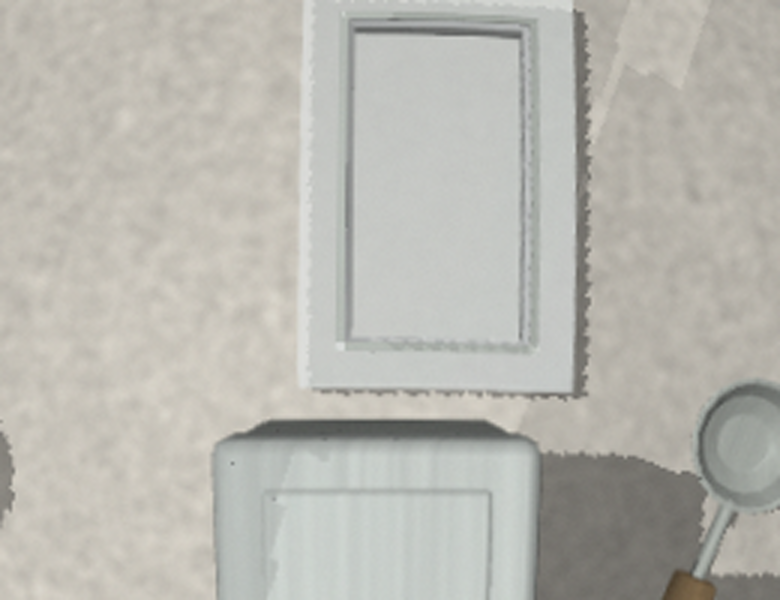

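```bash
python3 - <<'E'
from h import *
c,s=pickle.load(open("w9.pkl","rb"))
g=lambda q:(np.array(q,float)+.5)/3-.5+[130,0]
for n,q,z in [("strip outer",[(345,13),(537,18),(536,350),(340,348)],.014),("floor",[(354,34),(521,38),(522,342),(351,340)],.004)]:
    fquad(c,g(q),z,n); print((((fray(c,g(q),z)-s["eef_pos"])@s["tcp_rot"])*1000).round(1)[:,1:].tolist())
P=fray(c,g([(306,388),(577,393),(576,200),(304,200)]),.014); print("plate bottom, sides",(((P-s["eef_pos"])@s["tcp_rot"])*1000).round(1)[:,1:].tolist())
# the tin in hand
q=(np.array([(302,219),(464,219),(450,485),(318,485)],float)+.5)/1.5-.5
z=s["eef_pos"][2]-.0235+.054
print("tin",(((fray(c,q,z)-s["eef_pos"])@s["tcp_rot"])*1000).round(1)[:,1:].tolist())
E
```

```text
strip outer ctr [0.5302 0.1798] edges mm [ 67.8 122.2  67.8 122.1] yaw 19.3
[[-9.9, -191.9], [57.8, -192.0], [56.3, -69.8], [-11.5, -69.8]]
floor ctr [0.5292 0.1797] edges mm [ 60.5 114.6  60.9 114.6] yaw 19.6
[[-7.0, -187.3], [53.5, -187.3], [52.9, -72.6], [-8.0, -72.7]]
plate bottom, sides [[-23.3, -56.0], [71.2, -55.2], [70.4, -123.6], [-23.8, -121.8]]
tin [[-26.2, -53.9], [28.1, -53.9], [29.0, 55.4], [-26.3, 55.4]]
```

```bash
python3 - <<'E'
from h import *
for n,box in (("w6",(150,260,200,310)),("w8",(150,260,190,320))):
    c,s=pickle.load(open(n+".pkl","rb"))
    r0,r1,c0,c1=box
    cv2.imwrite(f"pics/{n}c.png",cv2.cvtColor(cv2.resize(c["pixels"][120:270,190:330],None,fx=4,fy=4,interpolation=cv2.INTER_CUBIC),cv2.COLOR_RGB2BGR))
E
```

```text
(no output)
```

View pics/w6c.png

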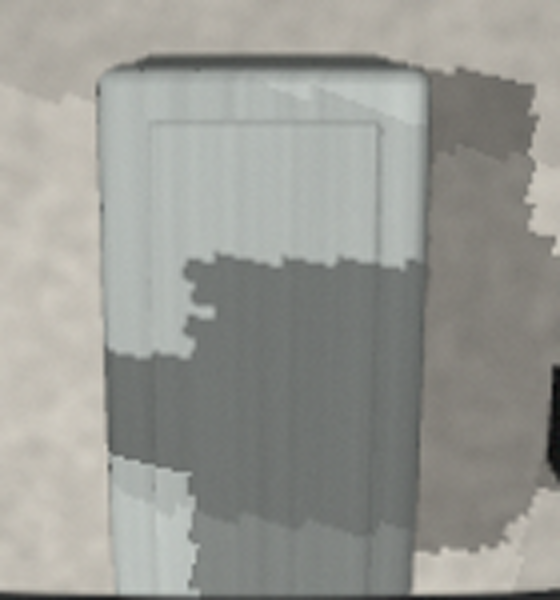

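View pics/w8c.png

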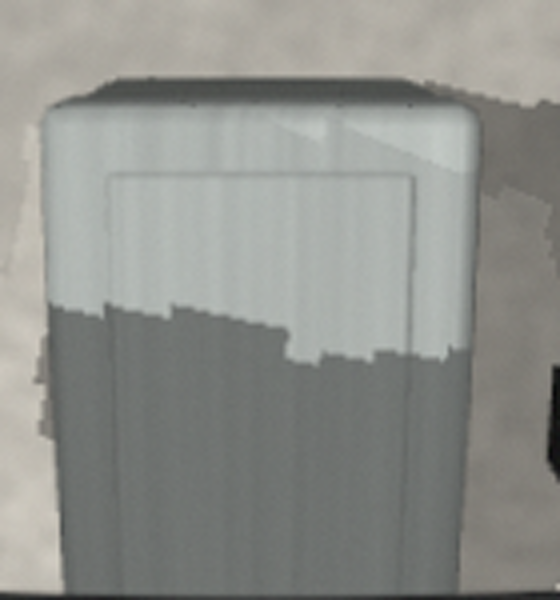

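Emit:
arm_command(motion=[[0,0.7,-4.4,0,0,0],[0,0.7,-4.4,0,0,0],[0,0.75,-4.3,0.5,0,0],[2.4,0,0,0,0,0],[2.4,0,0,0,0,0],[2.4,0,0,0,0,0],[2.2,0,0,0,0,0],[0,0,0,0,0,0]])

```text
time_s: 46.9
eef_pos: [0.5288, 0.181, 0.0491]
tcp_rot: [[-0.003, 0.334, -0.943], [0.001, -0.943, -0.334], [-1.0, -0.002, 0.003]]
force: [-1.4, 0.4, -3.2]
grip_width: 0.0558
```

```bash
python3 shot.py w10; python3 shot.py d10 side; python3 shot.py s10 scene; python3 - <<'E'
from h import *
c,s=pickle.load(open("w10.pkl","rb"))
a=cv2.resize(c["pixels"][100:340,150:360],None,fx=2.5,fy=2.5,interpolation=cv2.INTER_CUBIC)
cv2.imwrite("pics/w10c.png",cv2.cvtColor(a,cv2.COLOR_RGB2BGR))
E
```

```text
46.95 [0.5294 0.1814 0.0502] [[-0.001, 0.334, -0.943], [0.002, -0.943, -0.334], [-1.0, -0.002, 0.001]] [-0.03  1.06 -2.78] [-0.059  0.044 -0.009] [  -1.    31.2  -26.7  107.9   18.9   45.3 -108.3] 0.05595168481423526
47.0 [0.53   0.1815 0.051 ] [[-0.0, 0.334, -0.943], [0.002, -0.943, -0.334], [-1.0, -0.002, -0.001]] [ 0.39  1.02 -3.98] [ 0.061  0.087 -0.033] [  -1.    31.1  -26.7  107.9   18.9   45.3 -108.3] 0.05587420440453324
47.05 [0.5302 0.1816 0.0513] [[0.001, 0.334, -0.943], [0.002, -0.943, -0.334], [-1.0, -0.002, -0.001]] [-0.91 -0.17 -3.64] [-0.008  0.043 -0.038] [  -1.    31.1  -26.7  107.9   18.9   45.3 -108.3] 0.05560211501881743
```

View pics/w10c.png

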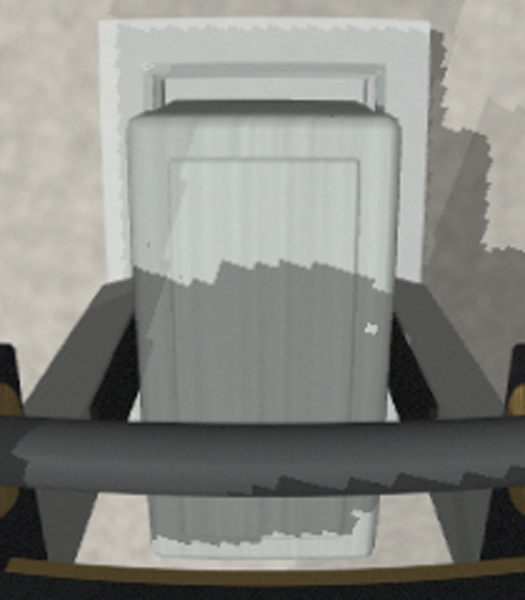

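View pics/d10.png

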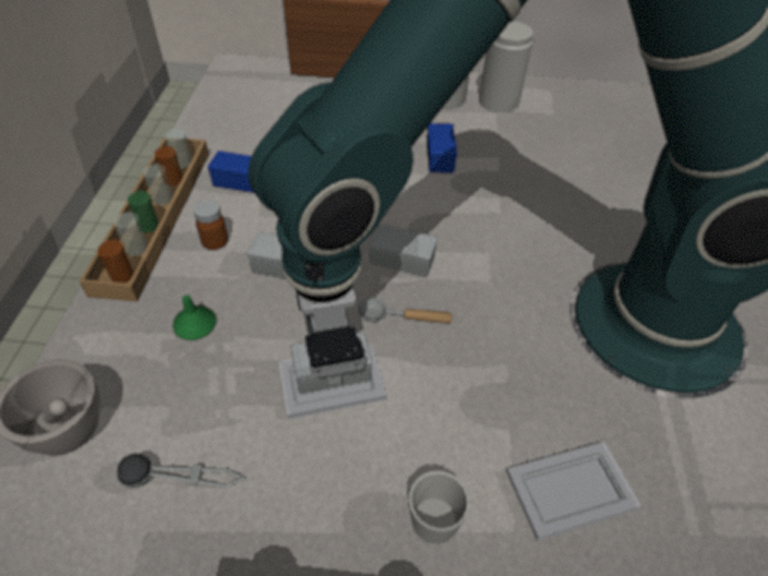

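```bash
python3 - <<'E'
from h import *
c,s=pickle.load(open("w10.pkl","rb"))
g=lambda q:(np.array(q,float)+.5)/2.5-.5+[150,100]
T=s["tcp_rot"];f=lambda q,z:(((fray(c,g(q),z)-[.5288,.181,.0491])@T)*1000).round(1)[:,1:].tolist()
print("plate far",f([(100,20),(430,20)],.014)); print("strip outer far",f([(146,65),(384,65)],.014)); 
zt=.0491-.0237+.054
print("tin top",f([(131,119),(398,119),(374,556),(153,556)],zt))
print("tin bottom far edge",f([(175,101),(355,101)],zt-.054), "left plate side yaw", f([(100,20),(106,200),(430,20),(423,200)],.014))
s=pickle.load(open("s10.pkl","rb"))[0]
cv2.imwrite("pics/s10c.png",cv2.cvtColor(cv2.resize(s["pixels"][120:280,240:400],None,fx=4,fy=4,interpolation=cv2.INTER_CUBIC)[:600],cv2.COLOR_RGB2BGR))
E
```

```text
plate far [[-46.2, -75.7], [48.9, -75.7]]
strip outer far [[-32.8, -62.2], [35.6, -62.2]]
tin top [[-25.8, -53.2], [28.0, -53.2], [28.7, 54.8], [-26.9, 54.8]]
tin bottom far edge [[-23.2, -52.5], [25.9, -52.5]] left plate side yaw [[-46.2, -75.7], [-46.0, -22.5], [48.9, -75.7], [48.4, -22.5]]
```

View pics/s10c.png

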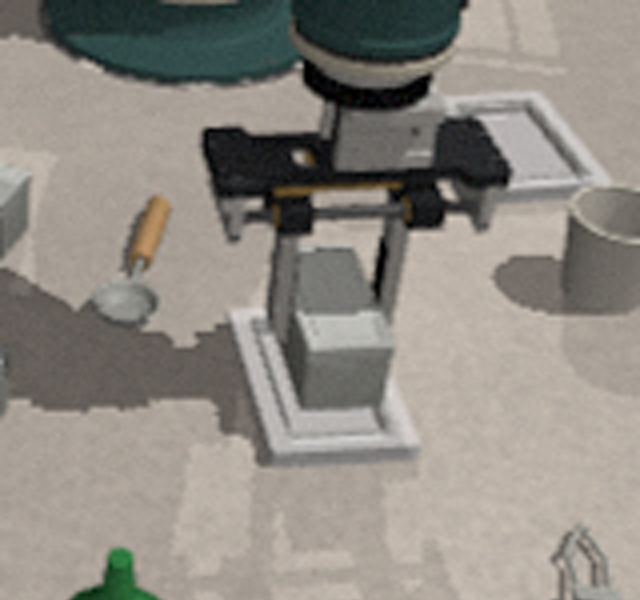

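Emit:
arm_command(motion=[[0,0,0,0,0,0],[0.5,0,0,0,0,0],[0.5,0,0,0,0,0],[0.3,0,0,0,0,0],[0.2,0,0,0,0,0],[0.2,0,0,0,0,0],[0,0,0,0,0,0],[0,0,0,0,0,0]])

```text
time_s: 48.05
eef_pos: [0.5298, 0.1814, 0.0335]
tcp_rot: [[-0.0, 0.334, -0.943], [0.002, -0.943, -0.334], [-1.0, -0.002, -0.0]]
force: [0.9, -0.2, -3.8]
grip_width: 0.0559
```

```bash
python3 mom.py 2
```

```text
My [-0.042 -0.058] mean tool [-0.015 -0.05   0.014] sd [0.065 0.008 0.011] F [ 0.83 -0.21 -3.64] w 0.0555
48.1 [0.5298 0.1814 0.0335] [-1.0e-04  1.8e-03 -1.0e+00]
```

Emit:
arm_command(motion=[[0.2,0,0,0,0,0],[0.1,0,0,0,0,0],[0.1,0,0,0,0,0],[0.1,0,0,0,0,0],[0.1,0,0,0,0,0],[0,0,0,0,0,0],[0,0,0,0,0,0],[0,0,0,0,0,0]])

```text
time_s: 49.15
eef_pos: [0.5297, 0.1814, 0.0278]
tcp_rot: [[-0.0, 0.334, -0.943], [0.002, -0.943, -0.334], [-1.0, -0.001, -0.0]]
force: [-3.8, -0.4, 6.8]
grip_width: 0.0557
```

```bash
python3 mom.py 2
```

```text
My [-0.899 -0.93 ] mean tool [ 0.047 -0.914  0.163] sd [0.009 0.015 0.011] F [-3.55 -1.01  6.37] w 0.0559
49.2 [0.5297 0.1814 0.0278] [-1.0e-04  1.5e-03 -1.0e+00]
```

Emit:
arm_command(motion=[[0,0,0,0,0,0],[0,0,0,0,0,0],[0,0,0,0,0,0],[0,0,0,0,0,0],[-1.5,0,0,0,0,0],[-3,0,0,0,0,0],[-3,0,0,0,0,0],[0,0,0,0,0,0]], claw=0)

```text
time_s: 50.25
eef_pos: [0.5311, 0.1817, 0.1053]
tcp_rot: [[0.004, 0.333, -0.943], [0.003, -0.943, -0.333], [-1.0, -0.001, -0.005]]
force: [0.4, -0.7, -0.2]
grip_width: 0.0941
```

Emit:
arm_command(motion=[[-1,0,3,0,0,0],[-1,0,3,0,0,0],[-1,0,3,0,0,0],[-1,0,0,0,0,0],[0,0,0,0,0,0],[0,0,0,0,0,0],[0,0,0,0,0,0],[0,0,0,0,0,0]])

```text
time_s: 51.25
eef_pos: [0.4449, 0.1513, 0.142]
tcp_rot: [[-0.001, 0.334, -0.943], [0.002, -0.943, -0.334], [-1.0, -0.002, 0.0]]
force: [0.4, -0.5, -0.6]
grip_width: 0.0941
```

```bash
python3 shot.py w11; python3 shot.py d11 side; python3 shot.py s11 scene;python3 - <<'E'
import cv2
from h import *
d=pickle.load(open("d11.pkl","rb"))[0]["pixels"];s=pickle.load(open("s11.pkl","rb"))[0]["pixels"]
a=cv2.resize(d[215:295,165:265],(400,320),interpolation=cv2.INTER_CUBIC);b=cv2.resize(s[170:250,280:380],(400,320),interpolation=cv2.INTER_CUBIC)
cv2.imwrite("pics/fin.png",cv2.cvtColor(np.hstack([a,b]),cv2.COLOR_RGB2BGR))
E
```

```text
51.3 [0.4449 0.1512 0.1421] [[-0.001, 0.334, -0.943], [0.002, -0.943, -0.334], [-1.0, -0.002, 0.0]] [-0.69  0.84  0.25] [-0.055 -0.01  -0.059] [   5.6   15.   -31.9  116.6   10.    51.  -102.2] 0.09416298208445703
51.35 [0.4449 0.1512 0.1422] [[-0.001, 0.334, -0.943], [0.002, -0.943, -0.334], [-1.0, -0.002, 0.0]] [-0.81 -0.58  0.35] [ 0.003 -0.007 -0.059] [   5.6   15.   -31.9  116.6   10.    51.  -102.2] 0.09441505718500046
51.4 [0.4449 0.1512 0.1422] [[-0.001, 0.334, -0.943], [0.002, -0.943, -0.334], [-1.0, -0.002, -0.0]] [ 0.01 -0.29 -0.  ] [-0.002  0.036  0.001] [   5.7   15.   -31.9  116.6   10.    51.  -102.2] 0.09399671520606744
```

View pics/w11.png

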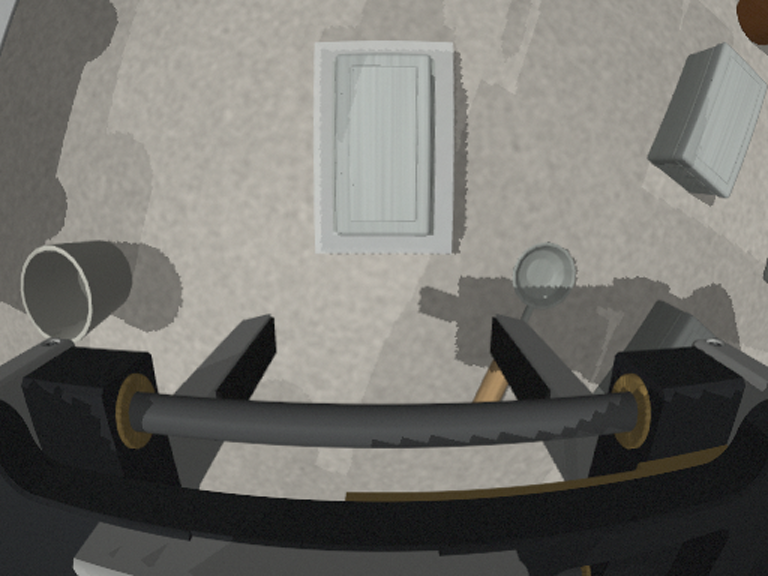

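View pics/fin.png

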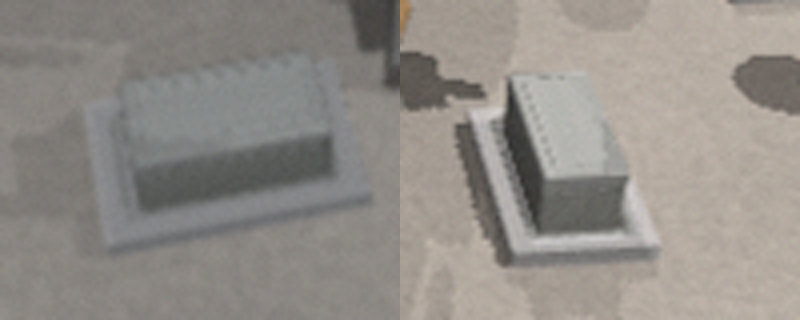

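View pics/s11.png

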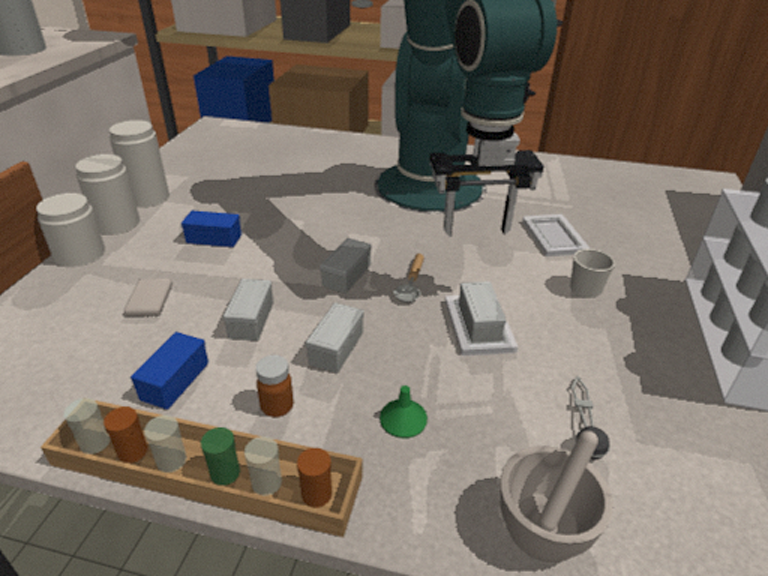

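```bash
python3 - <<'E'
from h import *
c,s=pickle.load(open("w11.pkl","rb"))
cv2.imwrite("pics/w11c.png",cv2.cvtColor(cv2.resize(c["pixels"][20:180,200:310],None,fx=3.7,fy=3.7,interpolation=cv2.INTER_CUBIC),cv2.COLOR_RGB2BGR))
g2=lambda q:(np.array(q,float)+.5)/1.5-.5
f=lambda q,z:(((fray(c,g2(q),z)-s["eef_pos"])@s["tcp_rot"])*1000).round(1)[:,1:].tolist()
print("tin@58",f([(336,54),(432,54),(430,234),(336,235)],.058)); print("tin@68",f([(336,54),(432,54),(430,234),(336,235)],.068)); print("plate",f([(315,42),(453,42),(452,252),(316,252)],.014))
E
```

```text
tin@58 [[-26.6, -142.3], [29.8, -142.3], [28.9, -33.9], [-27.0, -33.3]]
tin@68 [[-25.5, -139.4], [28.7, -139.4], [27.8, -35.2], [-25.9, -34.6]]
plate [[-45.9, -164.5], [49.4, -164.5], [49.4, -15.6], [-46.0, -15.6]]
```

View pics/w11c.png

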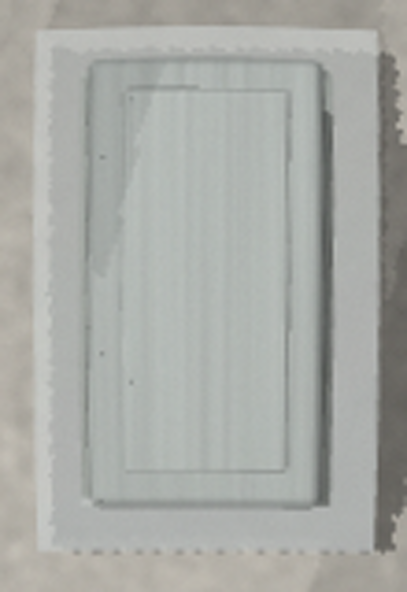

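```bash
python3 - <<'E'
from rig import bot
print(bot.sign_off())
E
```

```text
the job is handed in; nothing more can be done
None
```

The tin that rattles is seated in the recess of the right-hand tier, and I handed the job in at about 51 s. It is the one that stood at about (0.463, −0.280). I picked up three of the four tins. The two without the ball went back where they stood, and the fourth, at (0.653, −0.052), was never touched.

**Which tin:**
- **Tin at (0.443, −0.094):** its level balance was the same after leaning each way (−0.022 and −0.011 N m), so its filling does not move.
- **Tin at (0.619, −0.221):** also no level shift (−0.001 and −0.003 N m). Held leaned at ±4°, it gave −0.128 and +0.110 N m, which is just its weight hanging below the sensor.
- **Chosen tin:** held leaned at about ±3°, it gave −0.003 and +0.019 N m where its hanging weight alone should give about ∓0.09. That gap is the stated 0.08 N m ball shift.
- **What disagreed:** the chosen tin's level readings differed by only about 0.07–0.09 N m end to end, where the ball should give 0.16. The lean readings fooled me at first, so I put that tin down, tested another and came back for it.

**Seating:**
- The tin went below the rim with no sideways load and touched the floor at tool height 0.0278 m (about 0.0277 expected), with about 10 N of press.
- The last pictures show it upright and in the recess, with a top size that fits the home height of 58 mm.
- The final wrist picture put its centre about 2 mm off along the length, the full play of the recess. The final picture was not sharp enough to rule out a tilt of about 2 mm end to end, so I rely on the contact height and the level tool for "fully home".

The last scene picture shows nothing else visibly disturbed. I did not re-measure where the two tested tins stand after putting them back; they were released at the poses they were gripped at.

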